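# Load the burnout kiln

### The job

Load the cold burnout kiln: lift off its knobbed lid and lay it flat on the white soldering tile, take any kiln posts still standing inside out onto the cork mat, and stand every casting flask from the mat upright on the kiln floor, setting them down gently, never dropping or toppling one. With everything loaded put the lid back square and flush on the rim, and then turn the dial clockwise from off to low, its first mark. Leave the steel block and the wooden ring clamp where they are.

Things in the scene. Friction and masses are not known exactly. Their poses are not given: they have to be found in the camera images.
- kiln: small square top-loading burnout kiln, fixed, steel jacket 230 x 230 mm, rim 132 mm above the bench. Origin: centre of its underside at bench height. Its -x side is the front, where a switch box (80 deep x 120 wide, flat top 100 mm above the bench, centre 155 mm in front of the kiln's centre) carries the dial
- kiln_floor (a point): centre of the kiln's inner floor, 70 mm above the bench, axes as the kiln's. The chamber is 184 x 184 mm, 62 mm deep, with straight walls 23 mm thick
- kiln_rim (a point): centre of the kiln's mouth at rim height (132 mm above the bench), axes as the kiln's
- lid: loose square lid, 230 x 230 x 30 mm, white fibre board in a metal band, 0.5 to 0.8 kg, flat underneath (it rests on the rim, nothing guides it). Origin: centre of its underside; z up. In its middle, on a short stem, a round wooden knob 34 mm across, from 42 to 76 mm above the underside
- lid_knob (a point): middle of the lid's knob, 60 mm above the lid's underside
- dial (a joint): the kiln's heat switch: 0 = off, grows clockwise seen from above; the marks low, medium and high are at 1.05, 2.09 and 3.14 rad, and it stays where it is left
- dial_grip (a point): on the dial's vertical axis at the height to grip. The grip is a narrow bar lying along this frame's x axis, 14 mm thick, 42 mm long, from 14 to 44 mm above the switch box's top, and turning with it; a white line on its -x half is the pointer (towards the kiln's front, away from the chamber, when off). White ticks around it mark off, low, medium and high
- tile: white square soldering tile, fixed, 250 x 250 x 10 mm, flat. Origin: centre of its underside (its top is 10 mm above)
- mat: thin brown cork bench mat, fixed, 250 mm (x) x 190 mm (y) x 3 mm, flat. Origin: centre of its underside (its top is 3 mm above). The waiting flasks stand on its +x two thirds (two columns of two places); the third nearest -x is free
- flask1: casting flask: upright steel cylinder full of set plaster, 50 mm across, 52 mm tall, about 0.27 kg, waiting on the mat; may be absent. Origin: centre of its underside, z up
- flask2: casting flask: upright steel cylinder full of set plaster, 50 mm across, 52 mm tall, about 0.27 kg, waiting on the mat; may be absent. Origin: centre of its underside, z up
- flask3: casting flask: upright steel cylinder full of set plaster, 50 mm across, 52 mm tall, about 0.27 kg, waiting on the mat; may be absent. Origin: centre of its underside, z up
- flask4: casting flask: upright steel cylinder full of set plaster, 50 mm across, 52 mm tall, about 0.27 kg, waiting on the mat; may be absent. Origin: centre of its underside, z up
- post1: square kiln post of buff ceramic, 38 x 38 x 52 mm tall, about 0.12 kg, left standing on the kiln's floor from the last firing; may be absent. Origin: centre of its underside, z up, sides along x and y
- post2: square kiln post of buff ceramic, 38 x 38 x 52 mm tall, about 0.12 kg, left standing on the kiln's floor from the last firing; may be absent. Origin: centre of its underside, z up, sides along x and y
- clamp: bystander: wooden ring clamp lying on the bench, 130 x 28 x 24 mm, origin under its centre
- block: bystander: steel bench block 75 x 75 x 20 mm, origin under its centre
There are look-alikes about, which are no part of the job. Leave any pink look-alike of the flask1 alone. Leave any purple look-alike of the flask4 alone.

How it is judged:
On the way, in this order (a step that is already met when the one before it is completed fails the run):
1. the lid lies flat on the soldering tile, let go (horizontal distance between lid and tile below 0.08 m and z of lid in the frame of tile between 0.006 and 0.015 m and angle between lid's own z axis and vertical below 0.04 rad and linear speed of lid below 0.03 m/s and contact force between the fingers and lid below 0.3 N), for 0.2 s.
2. every flask stands upright on the kiln's floor and every kiln post is on the mat (x of flask1 in the frame of kiln_floor between -0.072 and 0.072 m and y of flask1 in the frame of kiln_floor between -0.072 and 0.072 m and z of flask1 in the frame of kiln_floor between -0.004 and 0.006 m and angle between each of flask1, flask2, flask3, flask4's own z axis and vertical below 0.1 rad and linear speed of each of flask1, flask2, flask3, flask4, post1, post2 below 0.03 m/s and x of flask2 in the frame of kiln_floor between -0.072 and 0.072 m and y of flask2 in the frame of kiln_floor between -0.072 and 0.072 m and z of flask2 in the frame of kiln_floor between -0.004 and 0.006 m and x of flask3 in the frame of kiln_floor between -0.072 and 0.072 m and y of flask3 in the frame of kiln_floor between -0.072 and 0.072 m and z of flask3 in the frame of kiln_floor between -0.004 and 0.006 m and x of flask4 in the frame of kiln_floor between -0.072 and 0.072 m and y of flask4 in the frame of kiln_floor between -0.072 and 0.072 m and z of flask4 in the frame of kiln_floor between -0.004 and 0.006 m and x of post1 in the frame of mat between -0.122 and 0.122 m and y of post1 in the frame of mat between -0.092 and 0.092 m and z of each of post1, post2 in the frame of mat below 0.025 m and x of post2 in the frame of mat between -0.122 and 0.122 m and y of post2 in the frame of mat between -0.092 and 0.092 m), for 0.2 s.
3. the lid is back on the kiln, square and flush on the rim, let go (horizontal distance between lid and kiln_rim below 0.015 m and z of lid in the frame of kiln_rim between -0.004 and 0.005 m and angle between lid's own z axis and vertical below 0.03 rad and (angle between the x axis of lid and the x axis of kiln_rim, either way round below 0.12 rad or angle between the y axis of lid and the x axis of kiln_rim, either way round below 0.12 rad) and linear speed of lid below 0.03 m/s and contact force between the fingers and lid below 0.3 N), for 0.2 s.
4. with the lid on, the dial is turned to low (all of step 3 and value of joint dial between 0.85 and 1.25 rad), for 0.2 s.
At the end, for the whole second after the job is handed in: every flask stands upright (within 0.1 rad) on the kiln floor, every kiln post is on the mat, the lid lies flush on the rim (centred within 15 mm, square within 0.12 rad), and the dial is at the low mark (0.85 to 1.25 rad) (all of step 2 and all of step 4); the robot touches nothing.
It fails at once if a bystander (ring clamp, block) is moved by more than 30 mm (distance of any of clamp, block from where it was at the start of the episode above 0.03 m).
It fails at once if a flask is toppled (leaning by more than 0.7 rad) (angle between any of flask1, flask2, flask3, flask4's own z axis and vertical above 0.7 rad).
It fails at once if a flask is dropped (falls freely by more than about 40 mm: over 0.9 m/s out of the fingers) ((linear speed of flask1 above 0.9 m/s and contact force between the fingers and flask1 below 0.3 N) or (linear speed of flask2 above 0.9 m/s and contact force between the fingers and flask2 below 0.3 N) or (linear speed of flask3 above 0.9 m/s and contact force between the fingers and flask3 below 0.3 N) or (linear speed of flask4 above 0.9 m/s and contact force between the fingers and flask4 below 0.3 N)).
Of flask3, flask4, post1, post2 only 1 to 4 are there at a start; the rules pass over those that are not, and their reading is None.
At some moment in a run one of flask1, flask2, flask3, flask4, lid may be knocked a few centimetres aside while the robot is not near it.
It also fails if it takes over 210 s, if anything falls off the work surface, if the arm or the gripper's body presses on something with over 40 N, if the wrist force passes 120 N, or if a joint passes its speed limit or range.

### The arm

A 6-joint arm with a two-finger parallel gripper is mounted at the origin on the work surface. World frame = base frame: x ahead of the robot, y to its left, z up, the work surface at z = 0. Lengths are in m, angles in rad, forces in N, time in s.
With the tool pointing down it reaches from about 0.25 to 0.725 m from the base axis. Payload 9.7 kg.
Tool frame: the origin (TCP) lies midway between the tips of the shut fingers; the grasp point (between the pads) lies 19 mm behind it; z points along the fingers, y is the line along which they close (so a half turn about z gives the same grasp; the last joint's range is limited). The gripper opens to 85 mm and grips with 20 to 120 N. Pads are 22 mm wide; open, the fingers measure 114 mm over their backs; the gripper's body (76 mm by 85 mm) begins 54 mm behind the grasp point. The pads swing forward as they close: fully open they stand 13 mm farther back than shut.
Start: joints at [1.122, 0.087, 0.176, 1.66, 0, 1.571], TCP at [0.239, 0.496, 0.231] pointing down, gripper open.
Joint ranges: [-3.13, 3.13], [-0.85, 1.81], [-1.15, 1.24], [-2.2, 2.28], [-1.44, 1.52], [-3.14, 3.14]. Speed limits (rad/s): [2.22, 2.22, 2.57, 3.14, 3.14, 3.14].

### API

Orientations are given as [roll, pitch, yaw] about the fixed x, y, z axes, in that order (R = Rz(yaw) Ry(pitch) Rx(roll)).
In Python, from cell import arm, vision, job gives the robot as it stands.
- The arm moves only by the tool carry_out, never from a script. Its argument "steps" is text: rows parted by semicolons, each of 7 numbers parted by spaces: the turn, a rotation vector about the tool's x, y, z normalised to -1 to 1, where 1 is pi/2 rad, then the shift along the tool's x, y, z normalised to -1 to 1, where 1 is 0.4 m, then the opening, from -1 (shut) to 1 (fully open). In form: wx wy wz dx dy dz claw; .... A call has 1 to 12 rows; each row shifts and turns the commanded pose from where the row before left it, along the tool's axes as they then stand; what a row does not reach is not made up. A row lasts 1/12 s, in which the tool goes at most 41.7 mm and 7.16 degrees, less where a joint would pass 70% of its speed; a pose out of reach is approached as far as the arm can. A call with a number of a shift or a turn outside -1 to 1 is refused whole. A call with a gripper value outside its range is refused whole. The fingers move at their own pace and stop on an object; "force" is the grip in N (left out, the last holds). Time passes only in rows, so rows that do not move let the fingers close. It gives the time, the measured TCP pose, the force, the opening and the grip force at its end, in the units of the state.
- arm.get_state(): the state, without advancing time (a new reading comes with each control period).
- vision.grab_frame(name): name is "scene" or "top" or "wrist"; returns a dict with "image" (480x640x3 uint8, red, green, blue), "fx", "fy", "cx", "cy" (pixels), "distortion" ([k1, k2, p1, p2, k3] as OpenCV has them; the pictures are not rectified), "origin" and "orientation" of the camera in the world; the wrist camera has in their place "mount" (4x4, takes a point from camera to tool coordinates, whose origin is the TCP and whose axes are the flange's). Camera axes: x right, y down, z forward; pixel columns grow to the right and rows downward; lengths in m; the calibration is good to about 2 mm. A picture is of the moment at which its call begins: read the wrist's pose just before it. There is no depth.
- job.hand_in(): hands the job in; it is judged then, once.
Trained networks look in a picture, given as the dict that the camera call returned (one of the last four; its "shot" number tells which), for a name from the list of things; names that differ only in an ending like _2 or _b are one class to them, and where a whole thing is asked for, a point or a joint stands for the part that bears it (a point fixed in the world has none). Each returns a list of dicts, best first, with "confidence" (0 to 1); they miss things now and then, are a little off and sometimes report something else, mostly with a low value. They report only what shows in the picture. A call takes as long as a camera call. They do not tell look-alikes from the thing itself.
- vision.look_for(label, picture): "point" ([x, y, z] in m, in world coordinates, good to about 4 mm: the middle of the surface that is visible of it).
The state is a dict: "t": time; "q": joint angles; "dq": joint speeds; "effort": joint torques, N m; "tool_pos": TCP position; "orientation": TCP orientation; "force": force on the tool from outside, world axes, zero at the start; "torque": the same for the moment, N m; "grip_width": finger opening in m; "grasp_force": force on a finger pad.
Only numpy, scipy, OpenCV 4.12 (cv2) and the standard library are available. Lean on these libraries where they do the work, as an engineer would, in place of code of your own. Each camera call takes 0.05 s, during which the arm holds its last target. There are 200 camera calls.

## Working session

There is one attempt and no reset: what is moved stays moved. The work goes in short steps, Python scripts to look and compute and a tool call to move; the robot and the scene stay as the last step left them, time stands still between calls to the robot, and variables do not carry over. Pictures are saved under pics/ and viewed, at most 14 in all, crops included, and the job is handed in when it is done.

Besides the shell and the picture viewer there is one more tool, called after "Emit:" in YAML: its name, and indented under it one key for each argument. carry_out: Moves the arm, as the interface text tells. Scaled input: -1 to 1 covers 0.4 m each way for a shift and pi/2 rad each way for a turn. Its arguments: {"type":"object","properties":{"steps":{"type":"string"},"force":{"type":"number"}},"required":["steps"]}

```bash
ls; mkdir -p pics
cat > h.py <<'E'
import numpy as np, cv2
from cell import arm, vision, job
from scipy.spatial.transform import Rotation as R
def rot(o):
    o=np.array(o); return o if o.shape==(3,3) else (R.from_quat(o) if o.size==4 else R.from_euler('xyz',o)).as_matrix()
def pose(f,st=None):
    if 'mount' in f:
        st=st or arm.get_state(); T=np.eye(4); T[:3,:3]=rot(st['orientation']); T[:3,3]=st['tool_pos']
        M=T@np.array(f['mount']); return M[:3,3],M[:3,:3]
    return np.array(f['origin']),rot(f['orientation'])
def K(f): return np.array([[f['fx'],0,f['cx']],[0,f['fy'],f['cy']],[0,0,1.]])
def p2w(f,uv,z,st=None):
    o,Rm=pose(f,st); uv=np.array(uv,float).reshape(-1,1,2)
    n=cv2.undistortPoints(uv,K(f),np.array(f['distortion'],float)).reshape(-1,2)
    d=np.c_[n,np.ones(len(n))]@Rm.T
    return o+d*((z-o[2])/d[:,2])[:,None]
def w2p(f,P,st=None):
    o,Rm=pose(f,st); c=(np.array(P,float).reshape(-1,3)-o)@Rm
    return cv2.projectPoints(c,np.zeros(3),np.zeros(3),K(f),np.array(f['distortion'],float))[0].reshape(-1,2)
def save(f,n,crop=None,s=1):
    im=f['image'][...,::-1]
    if crop: x0,y0,x1,y1=crop; im=im[y0:y1,x0:x1]
    cv2.imwrite('pics/'+n+'.png',cv2.resize(im,None,fx=s,fy=s))
E
python3 - <<'E'
from h import *
s=arm.get_state(); print(s)
for n in ['top','scene']:
    f=vision.grab_frame(n); save(f,n+'0'); print(n,f['origin'],f['orientation'],f['fx'])
    for l in ['kiln','lid','lid_knob','dial','dial_grip','tile','mat','flask1','post1','clamp','block']:
        try: print(l,[(np.round(d['point'],3).tolist(),round(d['confidence'],2),w2p(f,d['point']).round().tolist()[0]) for d in vision.look_for(l,f)])
        except Exception as e: print(l,e)
E
```

```text
pics
{'t': 0.0, 'q': array([ 1.12200641e+00,  8.74486224e-02,  1.75123886e-01,  1.65977380e+00,
       -1.05644041e-05,  1.57082543e+00]), 'dq': array([ 0.00078932, -0.00059002,  0.00053223,  0.00013792,  0.00109246,
       -0.00162843]), 'effort': array([ 6.71462954e-05, -5.20375943e+01,  4.64816666e+01,  1.59639685e-02,
        1.21993157e-04, -1.16045865e-05]), 'tool_pos': array([0.23853779, 0.49533333, 0.23058409]), 'orientation': array([-3.14029045e+00,  1.06022963e-05,  2.69277364e+00]), 'force': array([ 0.21614592, -0.61172532, -0.01420807]), 'torque': array([ 0.00060183, -0.02884339,  0.03713605]), 'grasp_force': 0.0, 'grip_width': 0.08550111551563576}
top [ 0.42914109 -0.06020159  1.51340406] [-3.04543521  0.0065678  -1.60012763] 576.7700228648556
kiln [([0.474, 0.045, 0.1], 0.84, [273.0, 279.0]), ([0.622, 0.031, 0.157], 0.26, [276.0, 216.0])]
lid [([0.621, 0.029, 0.16], 0.69, [276.0, 216.0])]
lid_knob [([0.617, 0.033, 0.159], 0.97, [275.0, 218.0]), ([0.464, 0.059, 0.114], 0.51, [267.0, 283.0])]
dial [([0.461, 0.058, 0.117], 0.72, [267.0, 284.0]), ([0.474, 0.044, 0.104], 0.2
[... 1118 characters left out ...]
 []
tile [([0.516, 0.389, 0.011], 0.81, [435.0, 205.0])]
mat [([0.507, -0.36, 0.005], 0.9, [201.0, 338.0])]
flask1 [([0.488, -0.378, 0.048], 0.95, [186.0, 323.0]), ([0.56, -0.31, 0.046], 0.92, [233.0, 328.0]), ([0.382, -0.183, 0.041], 0.91, [239.0, 259.0]), ([0.492, -0.31, 0.057], 0.77, [215.0, 306.0]), ([0.496, -0.186, 0.048], 0.71, [265.0, 283.0]), ([0.47, -0.499, 0.048], 0.61, [124.0, 349.0]), ([0.647, 0.01, 0.16], 0.5, [377.0, 241.0])]
post1 [([0.72, -0.063, 0.081], 0.65, [375.0, 302.0]), ([0.563, -0.311, 0.05], 0.62, [233.0, 328.0])]
clamp [([0.729, -0.226, 0.024], 0.63, [317.0, 364.0]), ([0.515, 0.388, 0.012], 0.32, [435.0, 205.0])]
block [([0.744, 0.222, 0.019], 0.58, [465.0, 270.0])]
```

View pics/top0.png

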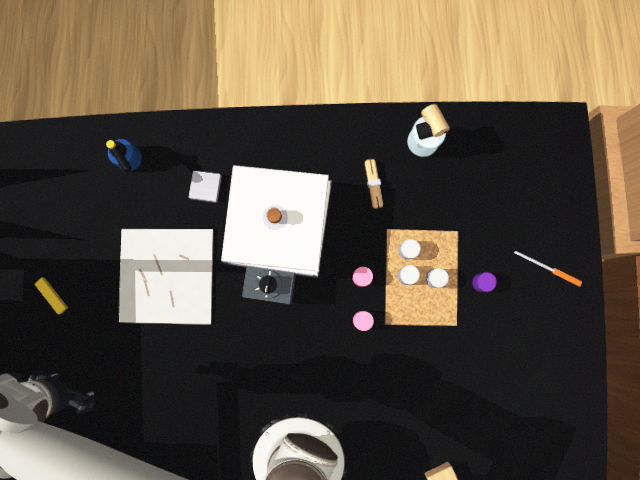

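View pics/scene0.png

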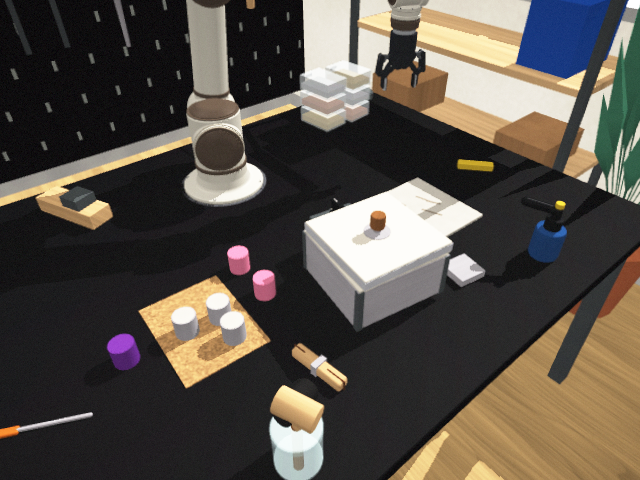

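The top view shows three steel flasks on the mat, at px (410,249), (409,275) and (438,278). The look-alikes are pink at (363,277) and (363,320), and purple at (484,282), all off the mat. The lid knob is at (274,215), the dial at (267,284), the tile at (166,276), the block at (204,186) and the clamp at (374,183). The scene view agrees. I'll check this choice in one close crop.

Run:
```python
from h import *
f=vision.grab_frame('top'); save(f,'crop1',(215,155,465,330),3)
im=f['image']; g=cv2.cvtColor(im,cv2.COLOR_RGB2GRAY)
np.save('top0.npy',im)
def rect(mask,z,seed,name):
    n,l,s,c=cv2.connectedComponentsWithStats(mask.astype(np.uint8)); k=l[seed[1],seed[0]]
    cs=max(cv2.findContours((l==k).astype(np.uint8),0,1)[0],key=cv2.contourArea)
    P=p2w(f,cs.reshape(-1,2),z)[:,:2]
    print(name,cv2.minAreaRect((P*1000).astype(np.float32)))
rect(g>200,0.162,(250,200),'lid')
rect(g>120,0.010,(190,250),'tile')
hsv=cv2.cvtColor(im,cv2.COLOR_RGB2HSV)
rect(((hsv[...,0]<22)&(hsv[...,1]>90)&(hsv[...,2]>60)),0.003,(440,310),'mat')
for nm,z,uv in [('lidcorn',.162,[(233,166),(329,175),(318,274),(222,262)]),('box',.1,[(243,297),(291,303)]),('flasktops',.055,[(410,249),(409,275),(438,278)])]:
    print(nm,p2w(f,uv,z).round(3).tolist())
```

```text
lid ((613.3507690429688, 31.20599365234375), (235.07070922851562, 239.4200897216797), 82.08016967773438)
tile ((492.70391845703125, 338.1082763671875), (250.59690856933594, 249.6810760498047), 88.15220642089844)
mat ((470.6573181152344, -338.476806640625), (192.91014099121094, 253.39483642578125), 86.49408721923828)
lidcorn [[0.746, 0.131, 0.162], [0.716, -0.099, 0.162], [0.481, -0.066, 0.162], [0.516, 0.16, 0.162]]
box [[0.432, 0.12, 0.1], [0.415, 0.002, 0.1]]
flasktops [[0.541, -0.302, 0.055], [0.475, -0.297, 0.055], [0.465, -0.371, 0.055]]
```

View pics/crop1.png

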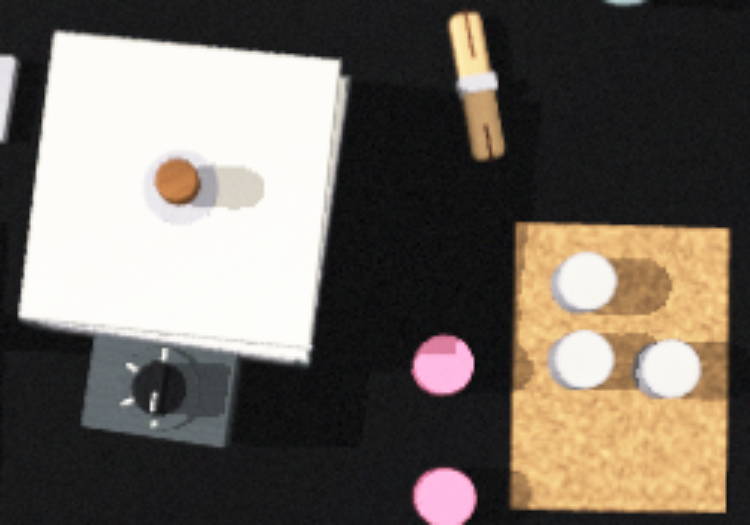

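The crop confirms it: three grey-white flask tops on the cork at crop px (585,282), (583,358) and (670,368). The pinks at (443,365) and (445,497) are off the mat. The knob is at (177,180), and the dial at (158,387) points to the front. The kiln yaw is about -0.14. I'm moving now.

Emit:
carry_out:
  steps: "0 0 0.067 0 0 -0.01 1;0 0 0.067 0 0 -0.01 1;0 0 0.067 0 0 -0.01 1;0 0 0.067 0 0 -0.01 1;0 0 0.067 0 0 -0.01 1;0 0 0.067 0 0 -0.01 1;0 0 0.067 0 0 -0.01 1;0 0 0.067 0 0 -0.01 1;0 0 0.067 0 0 -0.01 1;0 0 0.067 0 0 -0.01 1;0 0 0.067 0 0 -0.01 1;0 0 0.067 0 0 -0.01 1"
  force: 60

```text
t: 2.25
tool_pos: [0.2386, 0.4955, 0.2795]
orientation: [3.142, -0.0, 1.425]
force: [-0.5, -0.5, -0.5]
grip_width: 0.0854
grasp_force: 0.0
```

```bash
cat > go.py <<'E'
# usage: go.py x y z yaw  -> remaining move in tool units
import sys
from h import *
def go(x,y,z,yaw=None):
    s=arm.get_state(); Rm=rot(s['orientation']); d=Rm.T@(np.array([x,y,z])-s['tool_pos'])/0.4
    cy=np.arctan2(Rm[1,0],Rm[0,0]); w=0
    if yaw is not None: w=-((yaw-cy+np.pi)%(2*np.pi)-np.pi)/(np.pi/2)
    print('t %.1f pos %s yaw %.3f w %.3f f %s | shift %s turn %.3f'%(s['t'],s['tool_pos'].round(4),cy,s['grip_width'],s['force'].round(1),d.round(4),w),'tilt',Rm[2,:2].round(4))
if __name__=='__main__': go(*map(float,sys.argv[1:]))
E
python3 go.py 0.615 0.032 0.28 1.431
```

```text
t 2.2 pos [0.2386 0.4955 0.2795] yaw 1.425 w 0.085 f [-0.5 -0.5 -0.5] | shift [-1.0095  1.0996 -0.0012] turn -0.004 tilt [0. 0.]
```

Emit:
carry_out:
  steps: "0 0 0 -0.063 0.069 0 1;0 0 0 -0.063 0.069 0 1;0 0 0 -0.063 0.069 0 1;0 0 0 -0.063 0.069 0 1;0 0 0 -0.063 0.069 0 1;0 0 0 -0.063 0.069 0 1;0 0 0 -0.063 0.069 0 1;0 0 0 -0.063 0.069 0 1;0 0 0 -0.063 0.069 0 1;0 0 0 -0.063 0.069 0 1;0 0 0 -0.063 0.069 0 1;0 0 0 -0.063 0.069 0 1"

```text
t: 3.25
tool_pos: [0.525, 0.1479, 0.2795]
orientation: [3.141, -0.0, 1.43]
force: [0.5, 0.8, -0.2]
grip_width: 0.0854
grasp_force: 0.0
```

Emit:
carry_out:
  steps: "0 0 0 -0.063 0.069 0 1;0 0 0 -0.063 0.069 0 1;0 0 0 -0.063 0.069 0 1;0 0 0 -0.063 0.065 0 1;0 0 0 0 0 0 1;0 0 0 0 0 0 1"

```text
t: 3.75
tool_pos: [0.6184, 0.0329, 0.2781]
orientation: [-3.14, 0.0, 1.427]
force: [0.2, 1.4, 0.5]
grip_width: 0.0857
grasp_force: 0.0
```

```bash
python3 go.py 0.615 0.032 0.17 1.431
python3 - <<'E'
from h import *
s=arm.get_state(); f=vision.grab_frame('wrist'); save(f,'w1')
for l in ['lid_knob','dial_grip']: print(l,[(np.round(d['point'],4).tolist(),round(d['confidence'],2),w2p(f,d['point'],s).round().tolist()) for d in vision.look_for(l,f)])
print(w2p(f,[[.615,.032,.208],[.462,.056,.144]],s))
E
```

```text
t 3.8 pos [0.6184 0.0329 0.2781] yaw 1.427 w 0.086 f [0.2 1.4 0.5] | shift [-0.0033 -0.0076  0.2702] turn -0.003 tilt [-0.0003 -0.0017]
lid_knob [([0.4609, 0.0661, 0.0978], 0.73, [[133.0, 201.0]]), ([0.625, 0.0575, 0.1595], 0.66, [[322.0, 197.0]])]
dial_grip [([0.4663, 0.0611, 0.1235], 0.57, [[126.0, 212.0]])]
[[311.72673194 256.91078903]
 [110.07656958 225.68435295]]
```

View pics/w1.png

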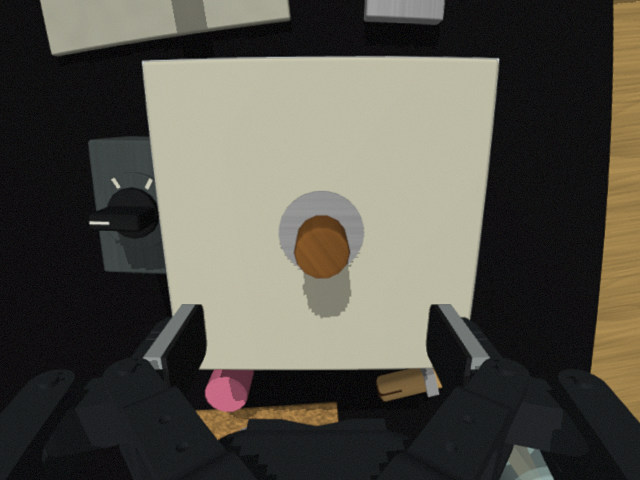

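Wrist view: knob top at (322,247), lid corners at (143,61) and (498,58), lower edge at y=370, dial at (130,213).

Run:
```python
from h import *
s=arm.get_state(); f=vision.grab_frame('wrist')
print(p2w(f,[(322,247)],.208,s).round(4),p2w(f,[(143,61),(498,58),(202,370),(470,370)],.162,s).round(4).tolist(),p2w(f,[(89,140),(104,272)],.1,s).round(4).tolist())
c=p2w(f,[(322,247)],.208,s)[0]
from go import go; go(c[0],c[1],.172,1.431)
```

```text
[[0.6207 0.0391 0.208 ]] [[0.5231, 0.1637, 0.162], [0.7479, 0.134, 0.162], [0.5096, -0.066, 0.162], [0.724, -0.0969, 0.162]] [[0.4367, 0.1243, 0.1], [0.4146, 0.0074, 0.1]]
t 4.0 pos [0.6171 0.0355 0.2798] yaw 1.431 w 0.085 f [0.  0.5 0.5] | shift [0.0101 0.0074 0.2695] turn 0.000 tilt [0.0003 0.0005]
```

Run:
```python
from h import *
from go import go
s=arm.get_state(); f=vision.grab_frame('wrist')
h=cv2.cvtColor(f['image'],cv2.COLOR_RGB2HSV); m=((h[...,0]<20)&(h[...,1]>150)&(h[...,2]>60)).astype(np.uint8); m[:180]=0;m[300:]=0;m[:,:260]=0;m[:,380:]=0
ys,xs=np.nonzero(m); print(xs.min(),xs.max(),ys.min(),ys.max())
t=[((xs.min()+xs.max())/2,ys.max()-(xs.max()-xs.min())/2)]
c=p2w(f,t,.208,s)[0]; print(t,c); go(c[0],c[1],.172,1.431)
```

```text
297 350 219 279
[(np.float64(323.5), np.float64(252.5))] [0.6210968  0.03577342 0.208     ]
t 4.0 pos [0.6171 0.0356 0.2799] yaw 1.431 w 0.085 f [-1.5 -0.2  0.6] | shift [0.0018 0.0096 0.2698] turn 0.000 tilt [0.0002 0.0008]
```

Emit:
carry_out:
  steps: "0 0 0 0 0.005 0.05 1;0 0 0 0 0 0.07 1;0 0 0 0 0 0.07 1;0 0 0 0 0 0.05 1;0 0 0 0 0 0.03 1;0 0 0 0 0 0 1;0 0 0 0 0 0 -1;0 0 0 0 0 0 -1;0 0 0 0 0 0 -1;0 0 0 0 0 0 -1;0 0 0 0 0 0 -1;0 0 0 0 0 0 -1"
  force: 70

```text
t: 5.0
tool_pos: [0.6203, 0.0343, 0.1729]
orientation: [3.139, -0.001, 1.43]
force: [0.3, 0.8, 6.1]
grip_width: 0.0323
grasp_force: 69.8
```

Emit:
carry_out:
  steps: "0 0 0 0 0 0 -1;0 0 0 0 0 0 -1;0 0 0 0 0 0 -1;0 0 0 0 0 0 -1;0 0 0 0 0 0 -1;0 0 0 0 0 0 -1"

```text
t: 5.5
tool_pos: [0.6203, 0.0344, 0.1729]
orientation: [3.139, -0.001, 1.43]
force: [1.7, 0.9, 5.5]
grip_width: 0.0325
grasp_force: 69.8
```

```bash
python3 go.py 0.493 0.338 0.28 1.54
```

```text
t 5.5 pos [0.6203 0.0344 0.1729] yaw 1.430 w 0.033 f [1.7 0.9 5.5] | shift [ 0.7071 -0.4211 -0.2683] turn -0.070 tilt [0.0007 0.0028]
```

Emit:
carry_out:
  steps: "0 0 0 0 0 -0.02 -1;0 0 0 0 0 -0.04 -1;0 0 0 0 0 -0.05 -1;0 0 0 0 0 -0.05 -1;0 0 0 0.03 -0.02 -0.04 -1;0 0 0 0.05 -0.03 0 -1;0 0 -0.01 0.06 -0.035 0 -1;0 0 -0.01 0.06 -0.035 0 -1;0 0 -0.01 0.06 -0.035 0 -1;0 0 -0.01 0.06 -0.035 0 -1;0 0 -0.01 0.06 -0.035 0 -1;0 0 -0.01 0.06 -0.035 0 -1"

```text
t: 6.5
tool_pos: [0.5345, 0.2215, 0.251]
orientation: [-3.14, 0.001, 1.525]
force: [0.6, 0.8, -4.8]
grip_width: 0.0326
grasp_force: 70.8
```

```bash
python3 go.py 0.493 0.338 0.06 1.54
```

```text
t 6.5 pos [0.5345 0.2215 0.251 ] yaw 1.525 w 0.033 f [ 0.6  0.8 -4.8] | shift [ 0.2865 -0.1164  0.4776] turn -0.010 tilt [-0.0006 -0.0012]
```

Emit:
carry_out:
  steps: "0 0 -0.01 0.06 -0.03 0 -1;0 0 0 0.06 -0.03 0 -1;0 0 0 0.06 -0.03 0 -1;0 0 0 0.06 -0.02 0 -1;0 0 0 0.04 -0.01 0.02 -1;0 0 0 0 0 0.06 -1;0 0 0 0 0 0.08 -1;0 0 0 0 0 0.08 -1;0 0 0 0 0 0.08 -1;0 0 0 0 0 0.08 -1;0 0 0 0 0 0.05 -1;0 0 0 0 0 0 -1"

```text
t: 7.5
tool_pos: [0.4887, 0.3323, 0.0657]
orientation: [-3.134, 0.005, 1.54]
force: [-1.0, -0.8, -5.9]
grip_width: 0.0328
grasp_force: 70.7
```

```bash
python3 go.py 0.493 0.338 0.051 1.54
```

```text
t 7.5 pos [0.4887 0.3323 0.0657] yaw 1.540 w 0.033 f [-1.  -0.8 -5.9] | shift [0.0149 0.0106 0.0367] turn -0.000 tilt [-0.0054 -0.0074]
```

Emit:
carry_out:
  steps: "0 0 0 0.007 0.005 0.01 -1;0 0 0 0.007 0.005 0.01 -1;0 0 0 0 0 0.01 -1;0 0 0 0 0 0.006 -1;0 0 0 0 0 0.004 -1;0 0 0 0 0 0 -1;0 0 0 0 0 0 -1"

```text
t: 8.08
tool_pos: [0.4955, 0.3396, 0.0556]
orientation: [3.141, -0.0, 1.54]
force: [-0.4, -0.1, -5.5]
grip_width: 0.0324
grasp_force: 71.1
```

```bash
python3 go.py 0.493 0.338 0.051 1.54
```

```text
t 8.1 pos [0.4955 0.3396 0.0556] yaw 1.540 w 0.032 f [-0.4 -0.1 -5.5] | shift [-0.0041 -0.0062  0.0116] turn -0.000 tilt [0.0002 0.0003]
```

Emit:
carry_out:
  steps: "0 0 0 0 0 0.004 -1;0 0 0 0 0 0.004 -1;0 0 0 0 0 0.004 -1;0 0 0 0 0 0 -1;0 0 0 0 0 0 -1"

```text
t: 8.5
tool_pos: [0.4955, 0.3396, 0.0509]
orientation: [3.141, -0.0, 1.54]
force: [-2.7, -1.3, 0.1]
grip_width: 0.0324
grasp_force: 71.5
```

Emit:
carry_out:
  steps: "0 0 0 0 0 0 1;0 0 0 0 0 0 1;0 0 0 0 0 0 1;0 0 0 0 0 0 1;0 0 0 0 0 0 1;0 0 0 0 0 0 1;0 0 0 0 0 -0.05 1;0 0 0 0 0 -0.08 1;0 0 0 0 0 -0.1 1;0 0 0 0 0 -0.1 1;0 0 0 0 0 -0.1 1;0 0 0 0 0 -0.1 1"

```text
t: 9.5
tool_pos: [0.4951, 0.3393, 0.2646]
orientation: [3.141, -0.0, 1.54]
force: [1.1, 0.4, -0.7]
grip_width: 0.0852
grasp_force: 0.0
```

Run:
```python
from h import *
from go import go
f=vision.grab_frame('top'); save(f,'top2',(100,150,500,330),2)
im=f['image']; g=cv2.cvtColor(im,cv2.COLOR_RGB2GRAY)
for l in ['post1','flask1','lid_knob']: print(l,[(np.round(d['point'],3).tolist(),round(d['confidence'],2),w2p(f,d['point']).round().tolist()[0]) for d in vision.look_for(l,f)])
go(.471,-.338,.28,1.51)
```

```text
post1 [([0.643, 0.061, 0.125], 0.8, [264.0, 210.0])]
flask1 [([0.48, -0.18, 0.051], 0.76, [363.0, 275.0]), ([0.48, -0.296, 0.057], 0.75, [409.0, 273.0]), ([0.37, -0.177, 0.056], 0.69, [363.0, 318.0]), ([0.546, -0.296, 0.054], 0.57, [407.0, 247.0]), ([0.453, -0.492, 0.052], 0.53, [484.0, 281.0])]
lid_knob [([0.492, 0.316, 0.04], 0.71, [170.0, 275.0])]
t 9.7 pos [0.4959 0.3399 0.2637] yaw 1.540 w 0.085 f [ 0.3  0.7 -0.4] | shift [-1.6958 -0.0097 -0.0433] turn 0.019 tilt [0.0015 0.0021]
```

View pics/top2.png

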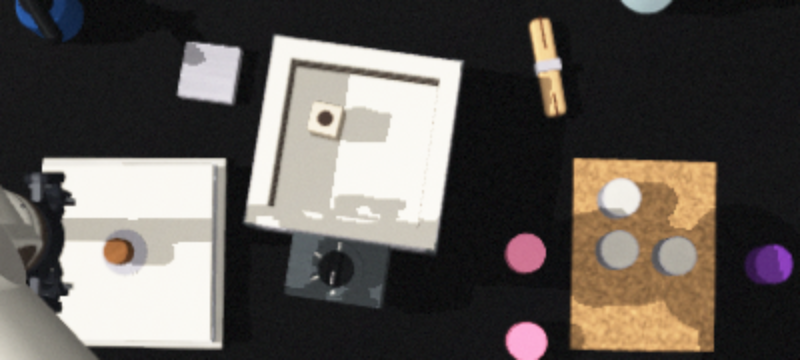

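The crop shows one post in the chamber at full-frame px (263,209), the lid flat on the tile, and the three flasks unmoved. I'm moving over the kiln to measure with the wrist camera.

Run:
```python
from h import *
from go import go
f=vision.grab_frame('top')
P=p2w(f,[(237.5,168),(331,181),(318,274),(223.5,261)],.132);print(P.round(4).tolist(),P.mean(0),np.arctan2(*(P[0]-P[3])[[1,0]]),np.arctan2(*(P[1]-P[2])[[1,0]]))
print(p2w(f,[(263,209)],.122))
go(.64,.055,.28,1.431)
```

```text
[[0.7473, 0.1238, 0.132], [0.7073, -0.1041, 0.132], [0.4822, -0.0657, 0.132], [0.52, 0.1611, 0.132]] [0.61420108 0.02878103 0.132     ] -0.16282168930805352 -0.16938530524299514
[[0.64503751 0.06377863 0.122     ]]
t 9.8 pos [0.4955 0.3396 0.262 ] yaw 1.540 w 0.086 f [-0.6 -0.3 -1.4] | shift [-0.7     0.3831 -0.045 ] turn 0.069 tilt [-0.0001 -0.0002]
```

Emit:
carry_out:
  steps: "0 0 0.01 -0.06 0.034 -0.01 1;0 0 0.01 -0.08 0.044 -0.01 1;0 0 0.01 -0.08 0.044 -0.01 1;0 0 0.01 -0.08 0.044 -0.01 1;0 0 0.01 -0.08 0.044 -0.005 1;0 0 0.01 -0.08 0.044 0 1;0 0 0.01 -0.08 0.044 0 1;0 0 0 -0.08 0.03 0 1;0 0 0 -0.06 0.02 0 1;0 0 0 -0.02 0 0 1;0 0 0 0 0 0 1;0 0 0 0 0 0 1"

```text
t: 10.75
tool_pos: [0.6074, 0.0489, 0.2794]
orientation: [-3.14, 0.0, 1.429]
force: [0.5, 0.8, -0.7]
grip_width: 0.0856
grasp_force: 0.0
```

Emit:
carry_out:
  steps: "0 0 0 0 0 0 1;0 0 0 0 0 0 1"

```text
t: 10.92
tool_pos: [0.6075, 0.0501, 0.2802]
orientation: [-3.141, -0.0, 1.432]
force: [-0.1, -0.2, -0.4]
grip_width: 0.0856
grasp_force: 0.0
```

Run:
```python
from h import *
from go import go
s=arm.get_state(); f=vision.grab_frame('wrist'); save(f,'w2'); np.save('w2.npy',f['image'])
go(.645,.063,.28,1.431)
print([(np.round(d['point'],3).tolist(),round(d['confidence'],2)) for d in vision.look_for('post1',f)])
```

```text
t 11.0 pos [0.6076 0.05   0.2804] yaw 1.432 w 0.085 f [0.6 0.2 0.3] | shift [0.0452 0.0881 0.0009] turn 0.000 tilt [ 0.0001 -0.0002]
[([0.648, 0.065, 0.123], 0.63), ([0.471, 0.064, 0.128], 0.49), ([0.515, -0.251, 0.008], 0.34)]
```

View pics/w2.png

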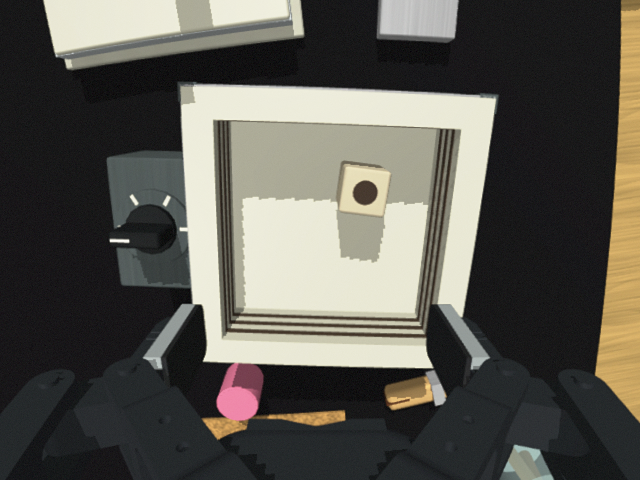

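Wrist view: rim outer corners at (181,84), (497,95), (203,362) and (462,367). Post top corners are (344,163), (390,168), (384,217) and (338,210). No other posts are inside.

Run:
```python
from h import *
from go import go
s=arm.get_state(); f=vision.grab_frame('wrist')
a=lambda d:round(float(np.arctan2(d[1],d[0])),3)
P=p2w(f,[(181,84),(497,95),(462,367),(203,362)],.132,s);print(P.round(4).tolist(),P.mean(0).round(4),a(P[1]-P[0]),a(P[2]-P[3]),np.linalg.norm(np.roll(P,1,0)-P,axis=1))
P=p2w(f,[(344,163),(390,168),(384,217),(338,210)],.122,s);print(P.mean(0).round(4),a(P[1]-P[0]),a(P[2]-P[3]))
m=P.mean(0); go(m[0],m[1],.09,1.432)
P=p2w(f,[(109,240),(175,235)],.144,s);print('dial',P.round(4).tolist())
```

```text
[[0.5249, 0.1648, 0.132], [0.7511, 0.1263, 0.132], [0.7188, -0.1023, 0.132], [0.489, -0.0642, 0.132]] [0.621  0.0312 0.132 ] -0.169 -0.164 [0.23179955 0.22939161 0.23080825 0.23292645]
[0.6479 0.0677 0.122 ] -0.242 -0.292
t 11.1 pos [0.6077 0.0497 0.2805] yaw 1.431 w 0.086 f [ 0.2 -0.8 -0.4] | shift [0.0584 0.0933 0.4763] turn -0.000 tilt [0.0001 0.0001]
dial [[0.4458, 0.0609, 0.144], [0.499, 0.0575, 0.144]]
```

Emit:
carry_out:
  steps: "0 0 0.026 0 0 0 1;0 0 0.026 0.02 0.03 0 1;0 0 0.025 0.02 0.03 0.02 1;0 0 0 0.01 0.03 0.05 1;0 0 0 0 0 0.06 1;0 0 0 0 0 0.06 1;0 0 0 0 0 0 1;0 0 0 0 0 0 1"

```text
t: 11.73
tool_pos: [0.6464, 0.0607, 0.2038]
orientation: [-3.139, 0.001, 1.31]
force: [0.6, -0.7, 0.5]
grip_width: 0.0853
grasp_force: 0.0
```

```bash
python3 go.py .647 .066 .085 1.31
```

```text
t 11.7 pos [0.6464 0.0607 0.2038] yaw 1.310 w 0.085 f [ 0.6 -0.7  0.5] | shift [ 0.0134 -0.0012  0.2969] turn -0.000 tilt [-0.0008 -0.0024]
```

Emit:
carry_out:
  steps: "0 0 0 0.012 0 0.04 1;0 0 0 0 0 0.06 1;0 0 0 0 0 0.06 1;0 0 0 0 0 0.06 1;0 0 0 0 0 0.05 1;0 0 0 0 0 0.024 1;0 0 0 0 0 0 1;0 0 0 0 0 0 -1;0 0 0 0 0 0 -1;0 0 0 0 0 0 -1;0 0 0 0 0 0 -1;0 0 0 0 0 0 -1"
  force: 40

```text
t: 12.73
tool_pos: [0.6491, 0.065, 0.0885]
orientation: [3.139, -0.001, 1.309]
force: [-0.5, 0.5, 5.5]
grip_width: 0.0373
grasp_force: 41.1
```

Emit:
carry_out:
  steps: "0 0 0 0 0 0 -1;0 0 0 0 0 0 -1;0 0 0 0 0 -0.02 -1;0 0 0 0 0 -0.05 -1;0 0 0 0 0 -0.08 -1;0 0 0 0 0 -0.08 -1;0 0 0 0 0 -0.08 -1;0 0 0 0 0 -0.08 -1;0 0 0 0 0 0 -1"

```text
t: 13.48
tool_pos: [0.6495, 0.065, 0.2508]
orientation: [3.133, -0.003, 1.309]
force: [0.4, 0.9, 0.2]
grip_width: 0.0376
grasp_force: 40.6
```

```bash
python3 go.py .395 -.28 .2 1.51; python3 -c "
import numpy as np
a=-.06; R=np.array([[np.cos(a),-np.sin(a)],[np.sin(a),np.cos(a)]])
print(np.array([.471,-.338])+R@[-.085,.03],np.array([.471,-.338])+R@[-.085,-.04])"
```

```text
t 13.5 pos [0.6495 0.065  0.2508] yaw 1.309 w 0.038 f [0.4 0.9 0.2] | shift [-0.9982 -0.3922  0.1203] turn -0.128 tilt [0.0033 0.0086]
[ 0.38795187 -0.30295704] [ 0.38375439 -0.37283108]
```

```bash
python3 go.py .38 -.335 .06 1.309
```

```text
t 13.5 pos [0.6495 0.065  0.2508] yaw 1.309 w 0.038 f [0.4 0.9 0.2] | shift [-1.1419 -0.3958  0.4698] turn -0.000 tilt [0.0033 0.0086]
```

Emit:
carry_out:
  steps: "0 0 0 -0.05 -0.017 0 -1;0 0 0 -0.085 -0.029 0 -1;0 0 0 -0.09 -0.031 0 -1;0 0 0 -0.09 -0.031 0 -1;0 0 0 -0.09 -0.031 0 -1;0 0 0 -0.09 -0.031 0 -1;0 0 0 -0.09 -0.031 0 -1;0 0 0 -0.09 -0.031 0 -1;0 0 0 -0.09 -0.031 0.02 -1;0 0 0 -0.09 -0.031 0.04 -1;0 0 0 -0.09 -0.031 0.06 -1;0 0 0 -0.09 -0.031 0.06 -1"

```text
t: 14.48
tool_pos: [0.4056, -0.2948, 0.1743]
orientation: [3.14, 0.001, 1.309]
force: [1.1, -0.4, -0.9]
grip_width: 0.0376
grasp_force: 40.6
```

Emit:
carry_out:
  steps: "0 0 0 -0.08 -0.03 0.06 -1;0 0 0 -0.03 -0.01 0.06 -1;0 0 0 0 0 0.06 -1;0 0 0 0 0 0.04 -1;0 0 0 0 0 0.02 -1;0 0 0 0 0 0 -1;0 0 0 0 0 0 -1"

```text
t: 15.07
tool_pos: [0.3802, -0.3316, 0.0791]
orientation: [3.141, 0.0, 1.309]
force: [-0.7, 0.2, -1.5]
grip_width: 0.0371
grasp_force: 40.6
```

```bash
python3 go.py .38 -.335 .0225 1.309
```

```text
t 15.1 pos [ 0.3802 -0.3316  0.0791] yaw 1.309 w 0.037 f [-0.7  0.2 -1.5] | shift [-0.0083  0.0018  0.1415] turn 0.000 tilt [-0.0001  0.0001]
```

Emit:
carry_out:
  steps: "0 0 0 0 0 0.05 -1;0 0 0 0 0 0.05 -1;0 0 0 0 0 0.022 -1;0 0 0 0 0 0.01 -1;0 0 0 0 0 0.006 -1;0 0 0 0 0 0.004 -1;0 0 0 0 0 0 -1;0 0 0 0 0 0 -1"

```text
t: 15.73
tool_pos: [0.3804, -0.332, 0.0226]
orientation: [3.141, 0.001, 1.309]
force: [-0.1, 0.0, -1.1]
grip_width: 0.0376
grasp_force: 40.6
```

```bash
python3 go.py .38 -.335 .0215 1.309
```

```text
t 15.7 pos [ 0.3804 -0.332   0.0226] yaw 1.309 w 0.038 f [-0.1  0.  -1.1] | shift [-0.0075  0.0009  0.0027] turn -0.000 tilt [-0.0005  0.0011]
```

Emit:
carry_out:
  steps: "0 0 0 0 0 0.003 -1;0 0 0 0 0 0 0.3;0 0 0 0 0 0 0.3;0 0 0 0 0 0 0.3;0 0 0 0 0 0 0.3;0 0 0 0 0 -0.03 0.3;0 0 0 0 0 -0.08 0.3;0 0 0 0 0 -0.1 0.3;0 0 0 0 0 -0.1 1;0 0 0 0 0 -0.1 1;0 0 0 0 0 -0.1 1;0 0 0 0 0 0 1"

```text
t: 16.73
tool_pos: [0.3814, -0.3329, 0.2337]
orientation: [3.131, 0.005, 1.309]
force: [1.4, -1.3, 1.1]
grip_width: 0.0857
grasp_force: 0.0
```

```bash
python3 go.py .46 -.37 .24 1.431
```

```text
t 16.7 pos [ 0.3814 -0.3329  0.2337] yaw 1.309 w 0.086 f [ 1.4 -1.3  1.1] | shift [-0.0388  0.214  -0.0133] turn -0.078 tilt [-0.005   0.0102]
```

Emit:
carry_out:
  steps: "0 0 0.067 0 0 0 1;0 0 0.067 0 0 -0.02 1;0 0 0.067 0 0 -0.02 1;0 0 0.067 0 0 0 1;0 0 0.066 0.07 0.07 0 1;0 0 0 0.08 0.08 0 1;0 0 0 0.07 0.04 0 1;0 0 0 0 0 0 1;0 0 0 0 0 0 1;0 0 0 0 0 0 1"

```text
t: 17.57
tool_pos: [0.4919, -0.3191, 0.2409]
orientation: [-3.141, 0.0, 0.785]
force: [-0.4, 0.3, -0.2]
grip_width: 0.0854
grasp_force: 0.0
```

Run:
```python
from h import *
from go import go
s=arm.get_state(); f=vision.grab_frame('wrist'); save(f,'w3')
go(.541,-.302,.24,.785)
for l in ['flask1','post1']: print([(np.round(d['point'],3).tolist(),round(d['confidence'],2),w2p(f,d['point'],s).round()[0].tolist()) for d in vision.look_for(l,f)])
```

```text
t 17.6 pos [ 0.4916 -0.3193  0.2412] yaw 0.784 w 0.085 f [ 0.6 -0.2  0.9] | shift [0.1182 0.0566 0.0029] turn -0.001 tilt [-0.0001  0.0003]
[([0.476, -0.368, 0.055], 0.89, [342.0, 260.0]), ([0.486, -0.18, 0.052], 0.77, [193.0, 99.0]), ([0.481, -0.296, 0.058], 0.74, [290.0, 201.0]), ([0.547, -0.302, 0.055], 0.67, [349.0, 151.0]), ([0.376, -0.181, 0.054], 0.66, [113.0, 193.0]), ([0.454, -0.482, 0.055], 0.63, [405.0, 350.0])]
[([0.389, -0.332, 0.054], 0.8, [249.0, 295.0])]
```

View pics/w3.png

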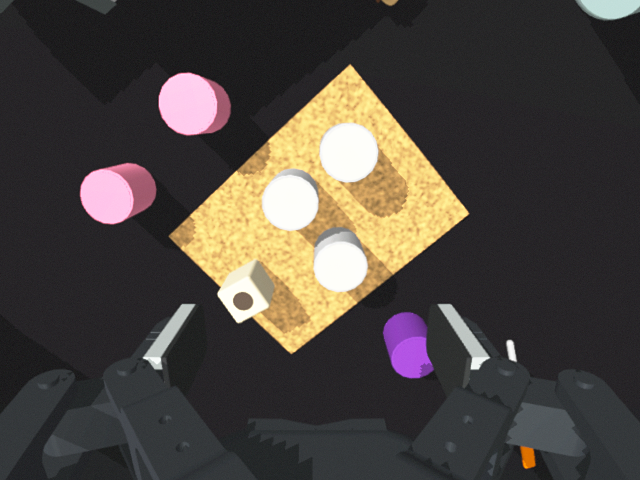

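Wrist view: flask tops A (349,153), B (290,203) and C (340,263) on the cork. The post stands at (245,291); pinks and purple are off the mat.

Run:
```python
from h import *
from go import go
s=arm.get_state(); f=vision.grab_frame('wrist')
P=p2w(f,[(349,153),(290,203),(340,263)],.055,s).round(4); print(P.tolist())
M=p2w(f,[(350,65),(172,237),(292,352),(468,212)],.003,s); print('mat',M.round(3).tolist(),M.mean(0).round(4))
go(P[0][0],P[0][1],.018,.785)
```

```text
[[0.5456, -0.3041, 0.055], [0.4795, -0.2986, 0.055], [0.4715, -0.3697, 0.055]]
mat [[0.602, -0.253, 0.003], [0.356, -0.241, 0.003], [0.345, -0.426, 0.003], [0.592, -0.44, 0.003]] [ 0.4739 -0.3396  0.003 ]
t 17.8 pos [ 0.4914 -0.3196  0.2413] yaw 0.783 w 0.085 f [0.3 0.4 0.4] | shift [0.1233 0.0677 0.5583] turn -0.001 tilt [0.0002 0.001 ]
```

Emit:
carry_out:
  steps: "0 0 0 0.06 0.033 0 1;0 0 0 0.062 0.034 0.04 1;0 0 0 0 0 0.08 1;0 0 0 0 0 0.1 1;0 0 0 0 0 0.1 1;0 0 0 0 0 0.1 1;0 0 0 0 0 0.08 1;0 0 0 0 0 0.05 1;0 0 0 0 0 0 1;0 0 0 0 0 0 -1;0 0 0 0 0 0 -1;0 0 0 0 0 0 -1"
  force: 50

```text
t: 18.77
tool_pos: [0.5467, -0.3046, 0.0232]
orientation: [3.138, -0.001, 0.784]
force: [-0.6, 0.6, -0.2]
grip_width: 0.0515
grasp_force: 0.0
```

Emit:
carry_out:
  steps: "0 0 0 0 0 0 -1;0 0 0 0 0 0 -1;0 0 0 0 0 0 -1"

```text
t: 19.02
tool_pos: [0.5468, -0.3045, 0.0234]
orientation: [3.138, -0.001, 0.784]
force: [-2.2, 0.4, 6.1]
grip_width: 0.0489
grasp_force: 51.6
```

```bash
python3 go.py .545 -.303 .22 .785; python3 -c "
import numpy as np
a=-.165; R=np.array([[np.cos(a),-np.sin(a)],[np.sin(a),np.cos(a)]])
for p in [(.042,.042),(.042,-.042),(-.042,.042),(-.042,-.042)]: print(p,np.array([.619,.031])+R@p)"
```

```text
t 19.0 pos [ 0.5468 -0.3045  0.0234] yaw 0.784 w 0.049 f [-2.2  0.4  6.1] | shift [ 0.     -0.004  -0.4914] turn -0.001 tilt [0.0009 0.0038]
(0.042, 0.042) [0.66732817 0.06553097]
(0.042, -0.042) [ 0.65353097 -0.01732817]
(-0.042, 0.042) [0.58446903 0.07932817]
(-0.042, -0.042) [ 0.57067183 -0.00353097]
```

Emit:
carry_out:
  steps: "0 0 0 0 0 -0.02 -1;0 0 0 0 0 -0.06 -1;0 0 -0.066 0 0 -0.08 -1;0 0 -0.066 0 0 -0.08 -1;0 0 -0.066 0 0 -0.08 -1;0 0 -0.066 0 0 -0.08 -1;0 0 -0.066 0 0 -0.05 -1;0 0 -0.065 0 0 0 -1;0 0 0 0 0 0 -1"

```text
t: 19.77
tool_pos: [0.5463, -0.3041, 0.2035]
orientation: [3.138, 0.001, 1.409]
force: [-0.6, 1.0, -3.3]
grip_width: 0.0486
grasp_force: 52.7
```

```bash
python3 go.py .666 .065 .20 1.405
```

```text
t 19.8 pos [ 0.5463 -0.3041  0.2035] yaw 1.409 w 0.049 f [-0.6  1.  -3.3] | shift [0.9588 0.147  0.0081] turn 0.003 tilt [-0.0014  0.0039]
```

Emit:
carry_out:
  steps: "0 0 0 0.05 0.01 0 -1;0 0 0 0.08 0.012 0 -1;0 0 0 0.1 0.015 0 -1;0 0 0 0.1 0.015 0 -1;0 0 0 0.1 0.015 0 -1;0 0 0 0.1 0.015 0 -1;0 0 0 0.1 0.015 0 -1;0 0 0 0.1 0.015 0 -1;0 0 0 0.1 0.015 0 -1;0 0 0 0.08 0.012 0 -1;0 0 0 0.045 0.007 0 -1;0 0 0 0 0 0 -1"

```text
t: 20.77
tool_pos: [0.6666, 0.0674, 0.1992]
orientation: [-3.14, -0.001, 1.405]
force: [1.2, -0.3, -2.0]
grip_width: 0.0489
grasp_force: 52.7
```

Emit:
carry_out:
  steps: "0 0 0 0 0 0.01 -1;0 0 0 0 0 0.03 -1;0 0 0 0 0 0.04 -1;0 0 0 0 0 0 -1"

```text
t: 21.1
tool_pos: [0.665, 0.0619, 0.165]
orientation: [-3.137, 0.002, 1.402]
force: [-1.5, -0.7, -4.7]
grip_width: 0.0486
grasp_force: 52.7
```

```bash
python3 go.py .666 .065 .0925 1.405
```

```text
t 21.1 pos [0.665  0.0619 0.165 ] yaw 1.402 w 0.049 f [-1.5 -0.7 -4.7] | shift [0.0083 0.0021 0.1812] turn -0.002 tilt [-0.0015 -0.0046]
```

Emit:
carry_out:
  steps: "0 0 0 0.005 0 0.035 -1;0 0 0 0 0 0.035 -1;0 0 0 0 0 0.035 -1;0 0 0 0 0 0.03 -1;0 0 0 0 0 0.02 -1;0 0 0 0 0 0.01 -1;0 0 0 0 0 0.006 -1;0 0 0 0 0 0 -1;0 0 0 0 0 0 -1;0 0 0 0 0 0 -1"

```text
t: 21.93
tool_pos: [0.6671, 0.0654, 0.101]
orientation: [3.14, -0.0, 1.405]
force: [-0.2, 0.0, -2.9]
grip_width: 0.0486
grasp_force: 52.8
```

```bash
python3 go.py .666 .065 .0904 1.405
```

```text
t 21.9 pos [0.6671 0.0654 0.101 ] yaw 1.405 w 0.049 f [-0.2  0.  -2.9] | shift [-0.0014 -0.0025  0.0264] turn -0.000 tilt [0.0003 0.0011]
```

Emit:
carry_out:
  steps: "0 0 0 0 0 0.01 -1;0 0 0 0 0 0.006 -1;0 0 0 0 0 0.005 -1;0 0 0 0 0 0.003 -1;0 0 0 0 0 0.002 -1;0 0 0 0 0 0 -1;0 0 0 0 0 0 -1"

```text
t: 22.52
tool_pos: [0.6666, 0.0653, 0.0905]
orientation: [3.141, -0.0, 1.405]
force: [-4.2, -0.2, 4.6]
grip_width: 0.049
grasp_force: 53.4
```

Emit:
carry_out:
  steps: "0 0 0 0 0 0 0.32;0 0 0 0 0 0 0.32;0 0 0 0 0 0 0.32;0 0 0 0 0 0 0.32;0 0 0 0 0 -0.02 0.32;0 0 0 0 0 -0.05 0.32;0 0 0 0 0 -0.08 0.32;0 0 0 0 0 -0.1 0.32;0 0 0 0 0 -0.05 0.32;0 0 0 0 0 0 1"

```text
t: 23.35
tool_pos: [0.6682, 0.0654, 0.2167]
orientation: [3.133, -0.002, 1.405]
force: [1.2, -0.9, 0.2]
grip_width: 0.0672
grasp_force: 0.0
```

Run:
```python
from h import *
from go import go
f=vision.grab_frame('top'); print([(np.round(d['point'],3).tolist(),round(d['confidence'],2)) for d in vision.look_for('flask1',f)])
go(.479,-.2975,.22,.785)
```

```text
[([0.47, -0.365, 0.06], 0.95), ([0.48, -0.296, 0.057], 0.81), ([0.456, -0.487, 0.055], 0.8), ([0.48, -0.178, 0.05], 0.55)]
t 23.4 pos [0.6673 0.0654 0.2111] yaw 1.405 w 0.080 f [-0.3  0.2 -0.8] | shift [-0.9725 -0.3143 -0.0235] turn 0.395 tilt [0.0007 0.0024]
```

Emit:
carry_out:
  steps: "0 0 0 -0.05 -0.016 0 1;0 0 0 -0.08 -0.026 0 1;0 0 0 -0.094 -0.03 0 1;0 0 0 -0.094 -0.03 0 1;0 0 0 -0.094 -0.03 0 1;0 0 0 -0.094 -0.03 0 1;0 0 0 -0.094 -0.03 0 1;0 0 0 -0.094 -0.03 0 1;0 0 0 -0.094 -0.03 0 1;0 0 0 -0.094 -0.03 0 1;0 0 0 -0.07 -0.025 0 1;0 0 0 -0.02 -0.007 0 1"

```text
t: 24.45
tool_pos: [0.476, -0.3003, 0.2083]
orientation: [-3.139, -0.0, 1.401]
force: [-0.1, 0.5, -0.1]
grip_width: 0.0856
grasp_force: 0.0
```

Emit:
carry_out:
  steps: "0 0 0.066 0 0 0 1;0 0 0.066 0 0 0.03 1;0 0 0.066 0 0 0.03 1;0 0 0.066 0 0 0.03 1;0 0 0.066 0 0 0.03 1;0 0 0.065 0 0 0.03 1;0 0 0 0 0 0 1;0 0 0 0 0 0 1"

```text
t: 25.12
tool_pos: [0.4782, -0.2966, 0.1486]
orientation: [-3.139, 0.0, 0.788]
force: [-0.7, 0.4, 0.3]
grip_width: 0.0858
grasp_force: 0.0
```

Run:
```python
from h import *
from go import go
f=vision.grab_frame('top'); print([(np.round(d['point'],3).tolist(),round(d['confidence'],2)) for d in vision.look_for('flask1',f)])
go(.479,-.2975,.0225,.785)
```

```text
[([0.37, -0.177, 0.055], 0.77), ([0.486, -0.282, 0.056], 0.68), ([0.664, 0.067, 0.123], 0.68), ([0.479, -0.176, 0.05], 0.68), ([0.595, 0.037, 0.098], 0.29)]
t 25.2 pos [ 0.4788 -0.2971  0.15  ] yaw 0.788 w 0.085 f [ 0.3 -0.1 -0. ] | shift [-2.000e-04  1.100e-03  3.189e-01] turn 0.002 tilt [0. 0.]
```

Emit:
carry_out:
  steps: "0 0 0 0 0 0.06 1;0 0 0 0 0 0.08 1;0 0 0 0 0 0.08 1;0 0 0 0 0 0.07 1;0 0 0 0 0 0.029 1;0 0 0 0 0 0 1;0 0 0 0 0 0 -1;0 0 0 0 0 0 -1;0 0 0 0 0 0 -1;0 0 0 0 0 0 -1;0 0 0 0 0 0 -1;0 0 0 0 0 0 -1"

```text
t: 26.22
tool_pos: [0.4798, -0.2982, 0.0247]
orientation: [3.138, -0.001, 0.784]
force: [-1.1, 0.2, 6.8]
grip_width: 0.049
grasp_force: 51.2
```

Emit:
carry_out:
  steps: "0 0 0 0 0 0 -1;0 0 0 0 0 -0.02 -1;0 0 0 0 0 -0.06 -1;0 0 -0.066 0 0 -0.08 -1;0 0 -0.066 0 0 -0.08 -1;0 0 -0.066 0 0 -0.08 -1;0 0 -0.066 0 0 -0.08 -1;0 0 -0.066 0 0 -0.05 -1;0 0 -0.065 0 0 0 -1;0 0 0 0 0 0 -1"

```text
t: 27.05
tool_pos: [0.4791, -0.2977, 0.2048]
orientation: [3.138, 0.001, 1.409]
force: [-0.5, -0.1, -2.9]
grip_width: 0.0487
grasp_force: 52.5
```

```bash
python3 go.py .653 -.017 .20 1.405
```

```text
t 27.1 pos [ 0.4791 -0.2977  0.2048] yaw 1.409 w 0.049 f [-0.5 -0.1 -2.9] | shift [0.7625 0.3162 0.012 ] turn 0.003 tilt [-0.0014  0.0034]
```

Emit:
carry_out:
  steps: "0 0 0 0.04 0.017 0 -1;0 0 0 0.07 0.03 0 -1;0 0 0 0.085 0.035 0 -1;0 0 0 0.085 0.035 0 -1;0 0 0 0.085 0.035 0 -1;0 0 0 0.085 0.035 0 -1;0 0 0 0.085 0.035 0 -1;0 0 0 0.085 0.035 0 -1;0 0 0 0.08 0.033 0 -1;0 0 0 0.05 0.021 0 -1;0 0 0 0.012 0.005 0 -1;0 0 0 0 0 0 -1"

```text
t: 28.05
tool_pos: [0.6538, -0.0162, 0.201]
orientation: [-3.14, 0.0, 1.404]
force: [0.2, -0.6, -2.1]
grip_width: 0.0489
grasp_force: 52.5
```

Emit:
carry_out:
  steps: "0 0 0 0 0 0.01 -1;0 0 0 0 0 0.03 -1;0 0 0 0 0 0.03 -1;0 0 0 0 0 0 -1;0 0 0 0 0 0 -1"

```text
t: 28.47
tool_pos: [0.6527, -0.0189, 0.1737]
orientation: [-3.14, 0.0, 1.402]
force: [-0.4, 0.2, -2.1]
grip_width: 0.0491
grasp_force: 52.5
```

```bash
python3 go.py .653 -.017 .0917 1.405
```

```text
t 28.5 pos [ 0.6527 -0.0189  0.1737] yaw 1.402 w 0.049 f [-0.4  0.2 -2.1] | shift [0.005  0.0003 0.2051] turn -0.002 tilt [-0.0004 -0.0014]
```

Emit:
carry_out:
  steps: "0 0 0 0.004 0 0.035 -1;0 0 0 0 0 0.04 -1;0 0 0 0 0 0.04 -1;0 0 0 0 0 0.03 -1;0 0 0 0 0 0.02 -1;0 0 0 0 0 0.01 -1;0 0 0 0 0 0.006 -1;0 0 0 0 0 0 -1;0 0 0 0 0 0 -1;0 0 0 0 0 0 -1"

```text
t: 29.3
tool_pos: [0.6543, -0.0161, 0.1026]
orientation: [3.14, -0.0, 1.405]
force: [0.0, 0.6, -2.0]
grip_width: 0.0487
grasp_force: 52.6
```

```bash
python3 go.py .653 -.017 .0917 1.405
```

```text
t 29.3 pos [ 0.6543 -0.0161  0.1026] yaw 1.405 w 0.049 f [ 0.   0.6 -2. ] | shift [-0.0028 -0.0028  0.0272] turn -0.000 tilt [0.0002 0.0012]
```

Emit:
carry_out:
  steps: "0 0 0 0 0 0.01 -1;0 0 0 0 0 0.006 -1;0 0 0 0 0 0.005 -1;0 0 0 0 0 0.004 -1;0 0 0 0 0 0.003 -1;0 0 0 0 0 0 -1;0 0 0 0 0 0 -1"

```text
t: 29.88
tool_pos: [0.6538, -0.0161, 0.0917]
orientation: [3.141, -0.0, 1.405]
force: [-4.9, 0.2, 5.9]
grip_width: 0.0484
grasp_force: 53.3
```

Emit:
carry_out:
  steps: "0 0 0 0 0 0 0.32;0 0 0 0 0 0 0.32;0 0 0 0 0 0 0.32;0 0 0 0 0 0 0.32;0 0 0 0 0 -0.02 0.32;0 0 0 0 0 -0.05 0.32;0 0 0 0 0 -0.08 0.32;0 0 0 0 0 -0.1 0.32;0 0 0 0 0 -0.05 0.32;0 0 0 0 0 0 1"

```text
t: 30.72
tool_pos: [0.6554, -0.0161, 0.2173]
orientation: [3.133, -0.001, 1.405]
force: [0.5, 0.6, 0.8]
grip_width: 0.067
grasp_force: 0.0
```

Run:
```python
from h import *
from go import go
f=vision.grab_frame('top'); print([(np.round(d['point'],3).tolist(),round(d['confidence'],2)) for d in vision.look_for('flask1',f)])
go(.471,-.3685,.20,.785)
```

```text
[([0.48, -0.179, 0.049], 0.78), ([0.453, -0.489, 0.052], 0.76), ([0.47, -0.365, 0.057], 0.63), ([0.37, -0.177, 0.054], 0.53)]
t 30.8 pos [ 0.6544 -0.0161  0.2119] yaw 1.405 w 0.080 f [-0.5  0.6 -0.9] | shift [-0.9447 -0.3067  0.0288] turn 0.395 tilt [0.0003 0.0023]
```

Emit:
carry_out:
  steps: "0 0 0 -0.05 -0.016 0 1;0 0 0 -0.08 -0.026 0 1;0 0 0 -0.09 -0.03 0 1;0 0 0 -0.09 -0.03 0 1;0 0 0 -0.09 -0.03 0 1;0 0 0 -0.09 -0.03 0 1;0 0 0 -0.09 -0.03 0 1;0 0 0 -0.09 -0.03 0 1;0 0 0 -0.09 -0.03 0 1;0 0 0 -0.09 -0.03 0 1;0 0 0 -0.07 -0.02 0 1;0 0 0 -0.025 -0.005 0 1"

```text
t: 31.82
tool_pos: [0.4678, -0.3714, 0.2089]
orientation: [-3.139, -0.0, 1.402]
force: [0.9, -0.1, -0.1]
grip_width: 0.0854
grasp_force: 0.0
```

Emit:
carry_out:
  steps: "0 0 0.066 0 0 0 1;0 0 0.066 0 0 0.03 1;0 0 0.066 0 0 0.03 1;0 0 0.066 0 0 0.03 1;0 0 0.066 0 0 0.03 1;0 0 0.065 0 0 0.03 1;0 0 0 0 0 0 1;0 0 0 0 0 0 1"

```text
t: 32.48
tool_pos: [0.47, -0.3677, 0.1493]
orientation: [-3.139, 0.0, 0.788]
force: [-0.1, -0.0, -0.2]
grip_width: 0.0856
grasp_force: 0.0
```

Run:
```python
from h import *
from go import go
s=arm.get_state();f=vision.grab_frame('wrist'); print([(np.round(d['point'],3).tolist(),round(d['confidence'],2)) for d in vision.look_for('flask1',f)])
print([(np.round(d['point'],3).tolist(),round(d['confidence'],2)) for d in vision.look_for('post1',f)])
go(.471,-.3685,.0235,.785)
```

```text
[([0.381, -0.188, 0.044], 0.92), ([0.474, -0.37, 0.055], 0.87), ([0.453, -0.476, 0.056], 0.85), ([0.479, -0.194, 0.049], 0.56)]
[([0.39, -0.331, 0.051], 0.68)]
t 32.6 pos [ 0.4706 -0.3685  0.1512] yaw 0.787 w 0.086 f [-0.1  0.6  0. ] | shift [0.0007 0.0004 0.3192] turn 0.001 tilt [0.0001 0.0007]
```

Emit:
carry_out:
  steps: "0 0 0 0 0 0.06 1;0 0 0 0 0 0.08 1;0 0 0 0 0 0.08 1;0 0 0 0 0 0.07 1;0 0 0 0 0 0.029 1;0 0 0 0 0 0 1;0 0 0 0 0 0 -1;0 0 0 0 0 0 -1;0 0 0 0 0 0 -1;0 0 0 0 0 0 -1;0 0 0 0 0 0 -1;0 0 0 0 0 0 -1"

```text
t: 33.63
tool_pos: [0.4716, -0.3696, 0.0256]
orientation: [3.137, -0.001, 0.784]
force: [0.1, 0.4, 6.0]
grip_width: 0.0487
grasp_force: 51.8
```

Emit:
carry_out:
  steps: "0 0 0 0 0 0 -1;0 0 0 0 0 -0.02 -1;0 0 0 0 0 -0.06 -1;0 0 -0.066 0 0 -0.08 -1;0 0 -0.066 0 0 -0.08 -1;0 0 -0.066 0 0 -0.08 -1;0 0 -0.066 0 0 -0.08 -1;0 0 -0.066 0 0 -0.05 -1;0 0 -0.065 0 0 0 -1;0 0 0 0 0 0 -1"

```text
t: 34.47
tool_pos: [0.4708, -0.3689, 0.2055]
orientation: [3.139, 0.002, 1.409]
force: [0.2, -0.4, -4.2]
grip_width: 0.0487
grasp_force: 52.6
```

```bash
python3 go.py .576 .037 .20 1.405
```

```text
t 34.5 pos [ 0.4708 -0.3689  0.2055] yaw 1.409 w 0.049 f [ 0.2 -0.4 -4.2] | shift [1.0439 0.0966 0.0123] turn 0.003 tilt [-0.0016  0.003 ]
```

Emit:
carry_out:
  steps: "0 0 0 0.06 0.006 0 -1;0 0 0 0.09 0.008 0 -1;0 0 0 0.1 0.01 0 -1;0 0 0 0.1 0.01 0 -1;0 0 0 0.1 0.01 0 -1;0 0 0 0.1 0.01 0 -1;0 0 0 0.1 0.01 0 -1;0 0 0 0.1 0.01 0 -1;0 0 0 0.1 0.01 0 -1;0 0 0 0.1 0.01 0 -1;0 0 0 0.07 0.003 0 -1;0 0 0 0.024 0 0 -1"

```text
t: 35.47
tool_pos: [0.5776, 0.0407, 0.202]
orientation: [-3.14, -0.001, 1.405]
force: [-0.1, -1.0, -3.4]
grip_width: 0.049
grasp_force: 52.6
```

Emit:
carry_out:
  steps: "0 0 0 0 0 0.01 -1;0 0 0 0 0 0.03 -1;0 0 0 0 0 0.03 -1;0 0 0 0 0 0 -1;0 0 0 0 0 0 -1"

```text
t: 35.88
tool_pos: [0.5768, 0.0357, 0.1742]
orientation: [-3.14, 0.001, 1.402]
force: [1.3, -0.8, -2.1]
grip_width: 0.0486
grasp_force: 52.7
```

```bash
python3 go.py .576 .037 .0926 1.405
```

```text
t 35.9 pos [0.5768 0.0357 0.1742] yaw 1.402 w 0.049 f [ 1.3 -0.8 -2.1] | shift [ 0.0029 -0.0022  0.204 ] turn -0.002 tilt [-0.0007 -0.0019]
```

Emit:
carry_out:
  steps: "0 0 0 0.002 0 0.035 -1;0 0 0 0 0 0.04 -1;0 0 0 0 0 0.04 -1;0 0 0 0 0 0.03 -1;0 0 0 0 0 0.02 -1;0 0 0 0 0 0.01 -1;0 0 0 0 0 0.006 -1;0 0 0 0 0 0 -1;0 0 0 0 0 0 -1;0 0 0 0 0 0 -1"

```text
t: 36.72
tool_pos: [0.5781, 0.0377, 0.1034]
orientation: [3.14, -0.0, 1.405]
force: [0.7, -0.4, -3.5]
grip_width: 0.049
grasp_force: 52.7
```

Emit:
carry_out:
  steps: "0 0 0 0 0 0.01 -1;0 0 0 0 0 0.006 -1;0 0 0 0 0 0.005 -1;0 0 0 0 0 0.003 -1;0 0 0 0 0 0.002 -1;0 0 0 0 0 0 -1;0 0 0 0 0 0 -1"

```text
t: 37.3
tool_pos: [0.5776, 0.0377, 0.0927]
orientation: [3.141, -0.0, 1.405]
force: [-4.5, -0.5, 5.4]
grip_width: 0.049
grasp_force: 53.2
```

```bash
python3 go.py .576 .037 .0926 1.405
```

```text
t 37.3 pos [0.5776 0.0377 0.0927] yaw 1.405 w 0.049 f [-4.5 -0.5  5.4] | shift [-0.0023 -0.0037  0.0002] turn -0.000 tilt [0.0001 0.0002]
```

Emit:
carry_out:
  steps: "0 0 0 0 0 0 0.32;0 0 0 0 0 0 0.32;0 0 0 0 0 0 0.32;0 0 0 0 0 0 0.32;0 0 0 0 0 -0.02 0.32;0 0 0 0 0 -0.05 0.32;0 0 0 0 0 -0.08 0.32;0 0 0 0 0 -0.1 0.32;0 0 0 0 0 -0.1 0.32;0 0 0 0 0 -0.1 1;0 0 0 0.05 0.05 0 1;0 0 0 0 0 0 1"

```text
t: 38.3
tool_pos: [0.6036, 0.0556, 0.2746]
orientation: [3.137, -0.002, 1.405]
force: [1.2, 0.1, -1.4]
grip_width: 0.0856
grasp_force: 0.0
```

Emit:
carry_out:
  steps: "0 0 0 0 0.05 0 1;0 0 0 0 0 0 1;0 0 0 0 0 0 1;0 0 0 0 0 0 1"

```text
t: 38.63
tool_pos: [0.62, 0.0507, 0.2722]
orientation: [-3.141, 0.0, 1.405]
force: [-0.1, -0.7, -0.4]
grip_width: 0.0853
grasp_force: 0.0
```

Run:
```python
from h import *
from go import go
s=arm.get_state();f=vision.grab_frame('wrist'); save(f,'w4')
t=vision.grab_frame('top'); print([(np.round(d['point'],3).tolist(),round(d['confidence'],2)) for d in vision.look_for('flask1',t)],[(np.round(d['point'],3).tolist(),round(d['confidence'],2)) for d in vision.look_for('lid_knob',t)])
go(.495,.34,.28,1.51)
```

```text
[([0.481, -0.18, 0.052], 0.85), ([0.651, -0.016, 0.123], 0.8), ([0.371, -0.173, 0.054], 0.63), ([0.456, -0.488, 0.055], 0.58), ([0.579, 0.019, 0.126], 0.46)] [([0.492, 0.329, 0.04], 0.68)]
t 38.8 pos [0.62   0.0507 0.2726] yaw 1.405 w 0.085 f [ 0.2 -0.2  0.3] | shift [ 0.6616 -0.4278 -0.0185] turn -0.067 tilt [0.0002 0.0005]
```

View pics/w4.png

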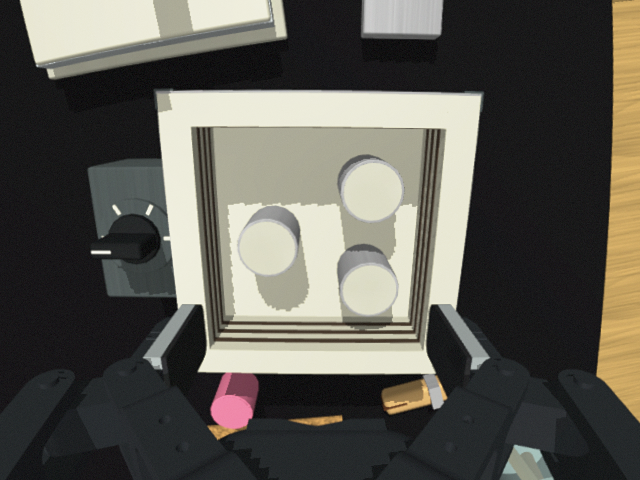

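All three flasks stand upright in the chamber at (372,190), (368,288) and (269,245). Rim corners are at (157,91) and (482,94). I'll go to the lid next.

Emit:
carry_out:
  steps: "0 0 0 0.05 -0.033 -0.018 1;0 0 0 0.07 -0.045 0 1;0 0 0 0.07 -0.045 0 1;0 0 0 0.07 -0.045 0 1;0 0 0 0.07 -0.045 0 1;0 0 0 0.07 -0.045 0 1;0 0 0 0.07 -0.045 0 1;0 0 0 0.07 -0.045 0 1;0 0 0 0.06 -0.04 0 1;0 0 0 0.05 -0.03 0 1;0 0 0 0.01 -0.01 0 1;0 0 0 0 0 0 1"

```text
t: 39.83
tool_pos: [0.4942, 0.3406, 0.2794]
orientation: [3.142, -0.0, 1.407]
force: [0.2, -0.0, -0.6]
grip_width: 0.0853
grasp_force: 0.0
```

Emit:
carry_out:
  steps: "0 0 -0.03 0 0 0 1;0 0 -0.037 0 0 0 1;0 0 0 0 0 0 1;0 0 0 0 0 0 1;0 0 0 0 0 0 1"

```text
t: 40.25
tool_pos: [0.4956, 0.3386, 0.2795]
orientation: [3.141, -0.0, 1.507]
force: [-0.3, -0.1, 0.4]
grip_width: 0.085
grasp_force: 0.0
```

Run:
```python
from h import *
from go import go
s=arm.get_state();f=vision.grab_frame('wrist'); save(f,'w5')
h=cv2.cvtColor(f['image'],cv2.COLOR_RGB2HSV); m=((h[...,0]<20)&(h[...,1]>150)&(h[...,2]>60)).astype(np.uint8); m[320:]=0
n,l,st,c=cv2.connectedComponentsWithStats(m); print(st[1:][st[1:,4]>200])
go(.495,.34,.051,1.51)
```

```text
[[ 299  187   35   39 1066]]
t 40.3 pos [0.4956 0.3388 0.2794] yaw 1.508 w 0.085 f [-0.5 -0.2 -0.1] | shift [ 0.0029 -0.0017  0.5711] turn -0.001 tilt [0.     0.0002]
```

View pics/w5.png

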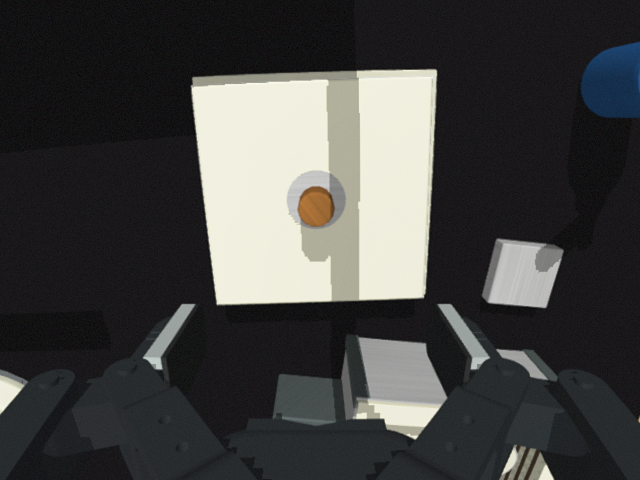

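Wrist view of the lid on the tile: top corners at (193,86), (436,77), (425,298) and (217,304), knob top at (316,209).

Run:
```python
from h import *
from go import go
s=arm.get_state();f=vision.grab_frame('wrist')
a=lambda d:round(float(np.arctan2(d[1],d[0])),3)
P=p2w(f,[(193,86),(436,77),(425,298),(217,304)],.040,s); print(P.mean(0).round(4),a(P[1]-P[0]),a(P[2]-P[3]),a(P[0]-P[3]),a(P[1]-P[2]),np.linalg.norm(np.roll(P,1,0)-P,axis=1).round(3))
k=p2w(f,[(316,209)],.086,s)[0]; print(k)
w4=cv2.imread('pics/w4.png')
T=np.eye(4)
s2={'orientation':[-3.141,0,1.405],'tool_pos':[.62,.0507,.2726]}
Q=p2w(f,[(157,91),(482,94),(432,374),(199,372)],.132,s2); print('rim',Q.round(4).tolist(),a(Q[1]-Q[0]),a(Q[2]-Q[3]))
go(k[0],k[1],.051,1.508)
```

```text
[0.4967 0.3383 0.04  ] -0.028 -0.031 1.537 1.54 [0.227 0.229 0.227 0.23 ]
[0.49498966 0.33876728 0.086     ]
rim [[0.5247, 0.1653, 0.132], [0.7509, 0.1255, 0.132], [0.6976, -0.1005, 0.132], [0.4957, -0.0647, 0.132]] -0.174 -0.175
t 40.4 pos [0.4955 0.3389 0.2794] yaw 1.508 w 0.085 f [-0.5 -0.7  0.8] | shift [-5.00e-04 -1.30e-03  5.71e-01] turn 0.000 tilt [0.     0.0001]
```

Emit:
carry_out:
  steps: "0 0 0 0 0 0.05 1;0 0 0 0 0 0.08 1;0 0 0 0 0 0.09 1;0 0 0 0 0 0.09 1;0 0 0 0 0 0.09 1;0 0 0 0 0 0.08 1;0 0 0 0 0 0.06 1;0 0 0 0 0 0.03 1;0 0 0 0 0 0 1;0 0 0 0 0 0 1;0 0 0 0 0 0 -1;0 0 0 0 0 0 -1"
  force: 70

```text
t: 41.35
tool_pos: [0.4963, 0.3401, 0.0535]
orientation: [3.139, -0.002, 1.51]
force: [-0.5, 0.7, -0.3]
grip_width: 0.0637
grasp_force: 0.0
```

Emit:
carry_out:
  steps: "0 0 0 0 0 0 -1;0 0 0 0 0 0 -1;0 0 0 0 0 0 -1;0 0 0 0 0 0 -1;0 0 0 0 0 0 -1;0 0 0 0 0 0 -1"

```text
t: 41.85
tool_pos: [0.4956, 0.3398, 0.0525]
orientation: [3.14, -0.001, 1.51]
force: [-1.3, -1.0, 5.9]
grip_width: 0.0327
grasp_force: 69.5
```

```bash
python3 go.py .619 .0315 .255 1.369
```

```text
t 41.9 pos [0.4956 0.3398 0.0525] yaw 1.510 w 0.033 f [-1.3 -1.   5.9] | shift [-0.75    0.3552 -0.5066] turn 0.090 tilt [0.0012 0.0012]
```

Emit:
carry_out:
  steps: "0 0 0 0 0 -0.02 -1;0 0 0 0 0 -0.04 -1;0 0 0 0 0 -0.06 -1;0 0 0 0 0 -0.07 -1;0 0 0.015 0 0 -0.07 -1;0 0 0.015 0 0 -0.07 -1;0 0 0.015 0 0 -0.07 -1;0 0 0.015 0 0 -0.06 -1;0 0 0.015 0 0 -0.04 -1;0 0 0.015 0 0 -0.007 -1;0 0 0 0 0 0 -1"

```text
t: 42.77
tool_pos: [0.4955, 0.3395, 0.2546]
orientation: [3.141, -0.001, 1.367]
force: [-0.2, -0.0, -5.3]
grip_width: 0.0322
grasp_force: 70.5
```

```bash
python3 go.py .619 .0315 .255 1.369
```

```text
t 42.8 pos [0.4955 0.3395 0.2546] yaw 1.367 w 0.032 f [-0.2 -0.  -5.3] | shift [-0.6917  0.4581 -0.0011] turn -0.001 tilt [0.0007 0.0007]
```

Emit:
carry_out:
  steps: "0 0 0 -0.03 0.02 0 -1;0 0 0 -0.05 0.033 0 -1;0 0 0 -0.07 0.046 0 -1;0 0 0 -0.08 0.053 0 -1;0 0 0 -0.08 0.053 0 -1;0 0 0 -0.08 0.053 0 -1;0 0 0 -0.08 0.053 0 -1;0 0 0 -0.08 0.053 0 -1;0 0 0 -0.07 0.046 0 -1;0 0 0 -0.05 0.033 0 -1;0 0 0 -0.02 0.015 0 -1;0 0 0 0 0 0 -1"

```text
t: 43.77
tool_pos: [0.6195, 0.0295, 0.2518]
orientation: [-3.139, 0.001, 1.366]
force: [0.5, 0.0, -5.6]
grip_width: 0.0325
grasp_force: 70.5
```

Emit:
carry_out:
  steps: "0 0 0 0 0 0.03 -1;0 0 0 0 0 0.04 -1;0 0 0 0 0 0.04 -1;0 0 0 0 0 0.03 -1;0 0 0 0 0 0 -1;0 0 0 0 0 0 -1;0 0 0 0 0 0 -1"

```text
t: 44.35
tool_pos: [0.6192, 0.0327, 0.1986]
orientation: [3.141, -0.0, 1.369]
force: [0.3, -0.3, -4.9]
grip_width: 0.0321
grasp_force: 70.5
```

```bash
python3 go.py .619 .0315 .1745 1.369;python3 - <<'E'
from h import *
f=vision.grab_frame('scene'); save(f,'s4',(220,150,540,390),2.4)
E
```

```text
t 44.4 pos [0.6192 0.0327 0.1986] yaw 1.369 w 0.032 f [ 0.3 -0.3 -4.9] | shift [-0.0031  0.0002  0.0603] turn 0.000 tilt [0.0002 0.0002]
```

View pics/s4.png

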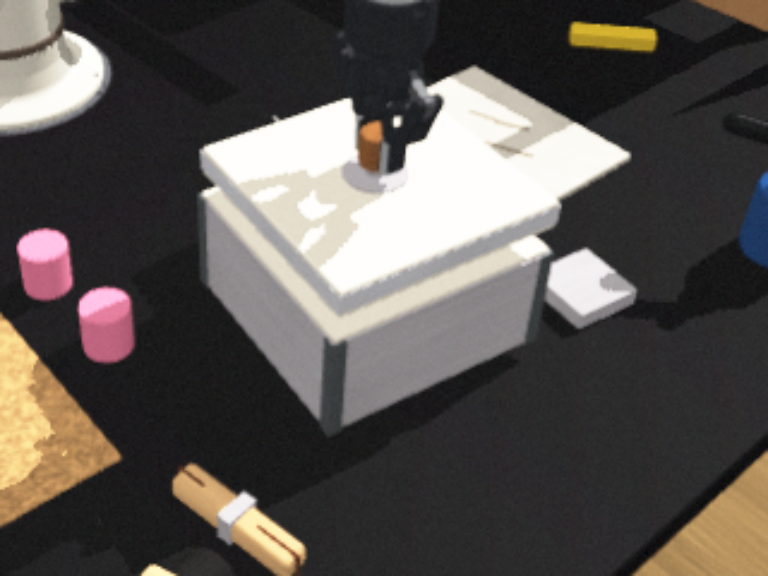

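The scene crop shows the lid square above the kiln with a small even gap. I'm lowering it.

Emit:
carry_out:
  steps: "0 0 0 -0.003 0 0.015 -1;0 0 0 0 0 0.015 -1;0 0 0 0 0 0.01 -1;0 0 0 0 0 0.008 -1;0 0 0 0 0 0.005 -1;0 0 0 0 0 0.004 -1;0 0 0 0 0 0.003 -1;0 0 0 0 0 0 -1;0 0 0 0 0 0 -1"

```text
t: 45.15
tool_pos: [0.6191, 0.0311, 0.1746]
orientation: [3.141, -0.0, 1.369]
force: [-2.5, -0.1, -1.2]
grip_width: 0.0324
grasp_force: 70.9
```

```bash
python3 go.py .619 .0315 .1735 1.369
```

```text
t 45.1 pos [0.6191 0.0311 0.1746] yaw 1.369 w 0.032 f [-2.5 -0.1 -1.2] | shift [ 0.001  -0.0004  0.0027] turn -0.000 tilt [0.0001 0.0004]
```

Contact is made. One millimetre more, then release and rise.

Emit:
carry_out:
  steps: "0 0 0 0 0 0.002 -1;0 0 0 0 0 0 -1;0 0 0 0 0 0 1;0 0 0 0 0 0 1;0 0 0 0 0 0 1;0 0 0 0 0 0 1;0 0 0 0 0 0 1;0 0 0 0 0 0 1;0 0 0 0 0 -0.04 1;0 0 0 0 0 -0.07 1;0 0 0 0 0 -0.08 1;0 0 0 0 0 -0.08 1"

```text
t: 46.15
tool_pos: [0.6187, 0.0311, 0.2822]
orientation: [-3.141, 0.0, 1.369]
force: [0.2, 1.2, 0.3]
grip_width: 0.0853
grasp_force: 0.0
```

Emit:
carry_out:
  steps: "0 0 0 0 0 0 1;0 0 0 0 0 0 1;0 0 0 0 0 0 1"

```text
t: 46.4
tool_pos: [0.6192, 0.0311, 0.2807]
orientation: [-3.141, 0.0, 1.369]
force: [-0.5, 0.3, 0.3]
grip_width: 0.0851
grasp_force: 0.0
```

Run:
```python
from h import *
from go import go
s=arm.get_state();f=vision.grab_frame('wrist'); save(f,'w6')
t=vision.grab_frame('top'); print([(l,[(np.round(d['point'],3).tolist(),round(d['confidence'],2)) for d in vision.look_for(l,t)]) for l in ('lid_knob','dial_grip')])
print(s['tool_pos'],s['orientation'])
go(.466,.057,.28,2.97)
```

```text
[('lid_knob', [([0.617, -0.043, 0.158], 0.87)]), ('dial_grip', [([0.62, -0.043, 0.16], 0.55)])]
[0.61924908 0.03108542 0.28072793] [-3.14131254e+00  7.51903000e-05  1.36866095e+00]
t 46.6 pos [0.6188 0.0311 0.28  ] yaw 1.369 w 0.085 f [-0.5 -0.4 -0.2] | shift [-0.0132 -0.3871  0.0008] turn -1.019 tilt [-0.0005 -0.002 ]
```

View pics/w6.png

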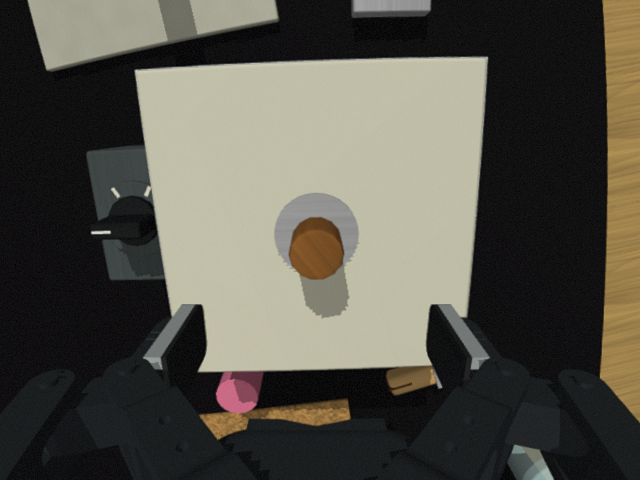

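Wrist view: lid top corners at (136,71), (487,58) and (199,371), knob top at (316,248), dial at (130,222) with its pointer to the front.

Run:
```python
from h import *
s=arm.get_state();f=vision.grab_frame('wrist')
a=lambda d:round(float(np.arctan2(d[1],d[0])),3)
P=p2w(f,[(136,71),(487,58),(199,371)],.162,s); print(P.round(4).tolist(),a(P[1]-P[0]),a(P[0]-P[2]))
M=(P[0]+P[1])/2; y=a(P[1]-P[0]); print('centre',M[:2]-.115*np.array([-np.sin(y),np.cos(y)]), p2w(f,[(316,248)],.208,s)[0])
print('dial',p2w(f,[(92,233),(152,213),(138,225)],.144,s).round(4).tolist(), 'box',p2w(f,[(88,152),(109,280)],.1,s).round(4).tolist())
```

```text
[[0.5259, 0.1604, 0.162], [0.748, 0.1227, 0.162], [0.5017, -0.0643, 0.162]] -0.168 1.464
centre [0.61770325 0.02816452] [0.61871949 0.03461176 0.208     ]
dial [[0.4462, 0.0603, 0.144], [0.4985, 0.0656, 0.144], [0.4847, 0.0589, 0.144]] box [[0.4389, 0.1219, 0.1], [0.4156, 0.0069, 0.1]]
```

Run:
```python
from h import *
f=vision.grab_frame('wrist'); print(np.array(f['mount']).round(3)); print(arm.get_state()['q'])
from go import go
go(.466,.0577,.28,2.97)
```

```text
[[ 0.    -0.957 -0.292  0.075]
 [ 1.     0.    -0.    -0.001]
 [ 0.    -0.292  0.957 -0.141]
 [ 0.     0.     0.     1.   ]]
[5.01948183e-02 2.93507408e-01 5.11900882e-01 1.79051501e+00
 2.45060575e-05 1.82316264e+00]
t 46.7 pos [0.6188 0.0311 0.2805] yaw 1.369 w 0.086 f [-0.3 -0.  -0.4] | shift [-0.0116 -0.3877  0.0017] turn -1.019 tilt [-0.0003 -0.0013]
```

Emit:
carry_out:
  steps: "0 0 0 -0.002 -0.06 0 1;0 0 0 -0.003 -0.09 0 1;0 0 0 -0.003 -0.1 0 1;0 0 0 -0.003 -0.09 0 1;0 0 0 0 -0.048 0 1;0 0 -0.06 0 0 0 1;0 0 -0.078 0 0 0 1;0 0 -0.078 0 0 0 1;0 0 -0.078 0 0 0 1;0 0 -0.078 0 0 0 1;0 0 -0.078 0 0 0 1;0 0 -0.078 0 0 0 1"

```text
t: 47.7
tool_pos: [0.466, 0.0579, 0.2811]
orientation: [-3.141, -0.0, 2.204]
force: [-0.1, -0.2, -0.2]
grip_width: 0.0854
grasp_force: 0.0
```

Emit:
carry_out:
  steps: "0 0 -0.078 0 0 0 1;0 0 -0.078 0 0 0 1;0 0 -0.078 0 0 0 1;0 0 -0.078 0 0 0 1;0 0 -0.078 0 0 0 1;0 0 -0.078 0 0 0 1;0 0 -0.023 0 0 0 1;0 0 0 0 0 0 1;0 0 0 0 0 0 1"

```text
t: 48.45
tool_pos: [0.466, 0.0579, 0.2811]
orientation: [-3.142, -0.0, 2.968]
force: [0.2, -0.5, -0.3]
grip_width: 0.0856
grasp_force: 0.0
```

Run:
```python
from h import *
from go import go
go(.466,.0577,.111,2.97)
s=arm.get_state();f=vision.grab_frame('wrist'); save(f,'w7')
print([(np.round(d['point'],3).tolist(),round(d['confidence'],2)) for d in vision.look_for('dial_grip',f)], w2p(f,[.466,.0577,.144],s))
```

```text
t 48.5 pos [0.466  0.0579 0.2811] yaw 2.968 w 0.086 f [ 0.2 -0.5 -0.3] | shift [-1.000e-04 -6.000e-04  4.253e-01] turn -0.002 tilt [ 0.0002 -0.0001]
[([0.46, 0.057, 0.116], 0.89)] [[315.34848853 225.70990265]]
```

View pics/w7.png

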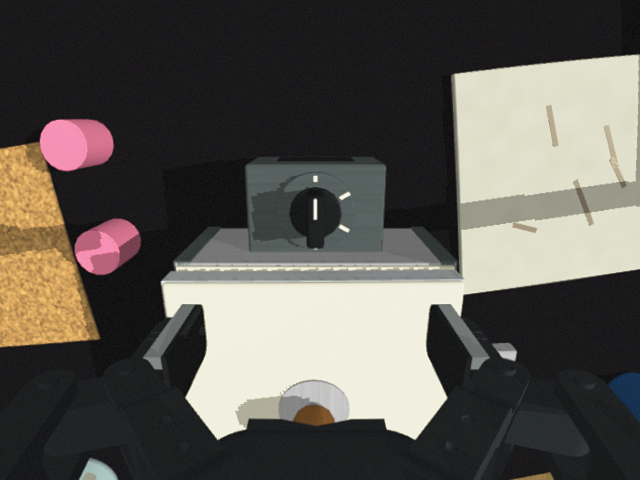

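The bar is centred at (315,223) as predicted (315,226), vertical in the image, so the alignment is good. Descending to grip.

Emit:
carry_out:
  steps: "0 0 0 0 0 0.05 0.5;0 0 0 0 0 0.08 0.5;0 0 0 0 0 0.08 0.5;0 0 0 0 0 0.08 0.5;0 0 0 0 0 0.07 0.5;0 0 0 0 0 0.04 0.5;0 0 0 0 0 0.022 0.5;0 0 0 0 0 0 0.5;0 0 0 0 0 0 0.5;0 0 0 0 0 0 -1;0 0 0 0 0 0 -1;0 0 0 0 0 0 -1"
  force: 40

```text
t: 49.55
tool_pos: [0.4668, 0.058, 0.1137]
orientation: [3.141, 0.002, 2.969]
force: [0.3, -1.2, 6.3]
grip_width: 0.0282
grasp_force: 4.0
```

Emit:
carry_out:
  steps: "0 0 0 0 0 0 -1;0 0 0 0 0 0 -1;0 0 0 0 0 0 -1;0 0 0 0 0 0 -1;0 0 0 0 0 0 -1;0 0 0 0 0 0 -1"

```text
t: 50.05
tool_pos: [0.467, 0.0572, 0.1144]
orientation: [-3.141, 0.003, 2.968]
force: [-1.7, -5.7, 9.3]
grip_width: 0.0137
grasp_force: 41.1
```

Emit:
carry_out:
  steps: "0 0 0.03 0 0 0 -1;0 0 0.058 0 0 0 -1;0 0 0.07 0 0 0 -1;0 0 0.07 0 0 0 -1;0 0 0.07 0 0 0 -1;0 0 0.07 0 0 0 -1;0 0 0.07 0 0 0 -1;0 0 0.07 0 0 0 -1;0 0 0.07 0 0 0 -1;0 0 0.06 0 0 0 -1;0 0 0.03 0 0 0 -1;0 0 0 0 0 0 -1"

```text
t: 51.05
tool_pos: [0.4658, 0.0555, 0.1144]
orientation: [-3.14, 0.005, 1.915]
force: [-8.3, -16.4, 14.0]
grip_width: 0.0135
grasp_force: 42.1
```

Emit:
carry_out:
  steps: "0 0 0 0 0 0 -1;0 0 0 0 0 0 -1"

```text
t: 51.22
tool_pos: [0.4658, 0.0555, 0.1144]
orientation: [-3.14, 0.005, 1.918]
force: [-9.0, -15.5, 14.1]
grip_width: 0.0135
grasp_force: 42.1
```

Emit:
carry_out:
  steps: "0 0 0 0 0 0 -0.35;0 0 0 0 0 0 -0.35;0 0 0 0 0 0 -0.35;0 0 0 0 0 0 -0.35;0 0 0 0 0 -0.03 -0.35;0 0 0 0 0 -0.07 -0.35;0 0 0 0 0 -0.1 -0.35;0 0 0 0 0 -0.1 -0.35;0 0 0 0 0 -0.1 -0.35;0 0 0 0 0 -0.05 -0.35;0 0 0 0 0 0 -0.35;0 0 0 0 0 0 -0.35"

```text
t: 52.22
tool_pos: [0.4667, 0.058, 0.2944]
orientation: [3.139, 0.001, 1.92]
force: [0.4, -0.4, -0.6]
grip_width: 0.0276
grasp_force: 0.0
```

Emit:
carry_out:
  steps: "0 0 -0.07 0 0 0 1;0 0 -0.07 0 0 0 1;0 0 -0.07 0 0 0 1;0 0 -0.07 0 0 0 1;0 0 -0.07 0 0 0 1;0 0 -0.07 0 0 0 1;0 0 -0.07 0 0 0 1;0 0 -0.07 0.06 0 0 1;0 0 -0.07 0.06 0 0 1;0 0 -0.04 0.06 0 0 1;0 0 0 0 0 0 1;0 0 0 0 0 0 1"

```text
t: 53.22
tool_pos: [0.3977, 0.0821, 0.2921]
orientation: [-3.141, -0.0, 2.973]
force: [-0.5, -0.0, -0.7]
grip_width: 0.0854
grasp_force: 0.0
```

Run:
```python
from h import *
s=arm.get_state();f=vision.grab_frame('wrist'); t=vision.grab_frame('top'); print(s['tool_pos'],s['orientation'])
im=np.hstack([cv2.resize(f['image'][100:420,120:520],(400,320)),cv2.resize(t['image'][150:340,215:465],(400,320))])
cv2.imwrite('pics/fin.png',im[...,::-1])
print([(np.round(d['point'],3).tolist(),round(d['confidence'],2)) for d in vision.look_for('post1',t)])
np.save('fin.npy',f['image'])
```

```text
[0.39773614 0.08213811 0.29214164] [-3.14145975e+00 -1.46543006e-04  2.97294456e+00]
[([0.377, -0.33, 0.054], 0.66)]
```

View pics/fin.png

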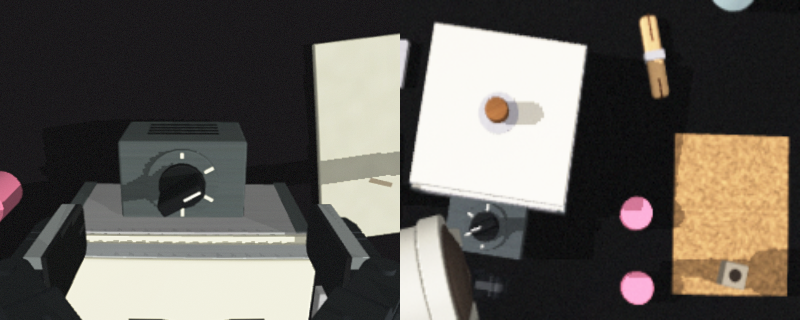

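The final view shows the pointer line from (303,303) to (320,293) in the wrist frame, toward the first tick. The lid is square on the kiln, the post is on the mat, and the pinks are untouched. I'll do a numeric check.

Run:
```python
from h import *
s=arm.get_state();f=vision.grab_frame('wrist')
P=p2w(f,[(303,303),(320,293)],.144,s); d=P[1]-P[0]; off=np.array([-np.cos(.17),np.sin(.17)])
ang=np.arctan2(d[1],d[0])-np.arctan2(off[1],off[0]); print(P.round(4).tolist(),'cw',-((ang+np.pi)%(2*np.pi)-np.pi))
t=vision.grab_frame('top'); g=cv2.cvtColor(t['image'],cv2.COLOR_RGB2GRAY)
n,l,st,c=cv2.connectedComponentsWithStats((g>200).astype(np.uint8)); k=l[200,250]
cs=max(cv2.findContours((l==k).astype(np.uint8),0,1)[0],key=cv2.contourArea)
print(cv2.minAreaRect((p2w(t,cs.reshape(-1,2),.162)[:,:2]*1000).astype(np.float32)))
```

```text
[[0.4657, 0.0595, 0.144], [0.4591, 0.0751, 0.144]] cw 0.996727297799735
((615.2562255859375, 31.03258514404297), (228.97119140625, 237.53619384765625), 79.72423553466797)
```

The dial reads about 1.0 rad, the lid is centred (yaw about -0.18), and the arm is clear of everything.

```bash
python3 -c "
from cell import job; print(job.hand_in())"
```

```text
the job is handed in; nothing more can be done
None
```

The job is handed in, but the hand-in returned no verdict: all three flasks are upright in the kiln, the one post is on the mat, the lid is square on the rim, and the dial reads about 1.0 rad (low).

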